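# Charge a grinding jar with balls and clamp its lid

## Robot

A 6-joint arm with a two-finger parallel gripper is mounted at the origin on the work surface. World frame = base frame: x ahead of the robot, y to its left, z up, the work surface at z = 0. Lengths are in m, angles in degrees, forces in N, time in s.
With the tool pointing down it reaches from about 0.25 to 0.8 m from the base axis. Payload 3.9 kg.
Tool frame: the origin (TCP) lies between the finger pads; the fingertips stand 14 mm ahead of it and the grasp point (between the pads) lies 5 mm behind it (tip_extent is the z of the fingertips in the tool frame, in m); z points along the fingers, y is the direction in which the jaws open and shut (so a half turn about z gives the same grasp; the last joint's range is limited). The gripper opens to 85 mm and grips with 20 to 120 N. Pads are 22 mm wide; open, the fingers measure 114 mm over their backs; the gripper's body (76 mm by 85 mm) begins 54 mm behind the grasp point. The pads swing forward as they close: fully open they stand 13 mm farther back than shut.
Start: joints at [76.834, 14.897, -7.913, 67.191, 0, 90], TCP at [0.12, 0.511, 0.245] pointing down, gripper open.
Joint ranges: [-159.42, 159.42], [-47.68, 98.78], [-73.54, 78.23], [-108.79, 121.32], [-90, 84.71], [-180, 180]. Speed limits (degrees/s): [147.25, 147.25, 180, 180, 180, 180].

## Interface

Orientations are given as [roll, pitch, yaw] about the fixed x, y, z axes, in that order (R = Rz(yaw) Ry(pitch) Rx(roll)).
In Python, from workcell import * gives the robot as it stands.
- The arm moves only by the shell command python3 -m handwheel 'ROWS' [FORCE]. ROWS is JSON, a list of rows, each a list of 3 entries, a list of its own where there are three numbers: the shift along the world's x, y, z in m, then the turn, a rotation vector about the world's x, y, z in units of 6 degrees (1.0 is 6 degrees), then the finger opening in m, from 0 to 0.0854. In form: [[[tx, ty, tz], [rx, ry, rz], hand], ...]. A call has 1 to 20 rows; each row is the pose to reach, as a shift and turn from the pose measured when the call began; what a row does not reach only later rows make up. A row lasts 1/8 s, in which the tool goes at most 62.5 mm and 10.7 degrees, less where a joint would pass 70% of its speed; a pose out of reach is approached as far as the arm can. A call with a gripper value outside its range is refused whole. The fingers move at their own pace and stop on an object; FORCE is the grip in N (left out, the last holds). Time passes only in rows, so rows that repeat a pose let the fingers close. It gives the time, the measured TCP pose, the force and the opening at its end, in the units of the state.
- sense(): the state, without advancing time (a new reading comes with each control period).
- snapshot(name): name is "scene" or "top"; returns a dict with "pixels" (420x560x3 uint8, red, green, blue), "mtx" (3x3 intrinsics, pixels), "dist" ([k1, k2, p1, p2, k3] as OpenCV has them; the pictures are not rectified), "T" (4x4, takes a point from camera to world coordinates). Camera axes: x right, y up, looking along -z (the intrinsics and any distortion apply to the point x, -y, -z); pixel columns grow to the right and rows downward; lengths in m; the calibration is good to about 2 mm. A picture is of the moment at which its call begins. There is no depth.
- close_job(): hands the job in, once; it reports no verdict.
The state is a dict: "time_s": time; "joint_pos": joint angles; "qvel": joint speeds; "tau": joint torques, N m; "position": TCP position; "orientation": TCP orientation; "contact_force": force on the tool from outside, world axes, zero at the start; "moment": the same for the moment, N m; "gripper_width": finger opening in m.
Only numpy, scipy, OpenCV 4.12 (cv2) and the standard library are available. Lean on these libraries where they do the work, as an engineer would, in place of code of your own. Each camera call takes 0.05 s, during which the arm holds its last target.

## Task

Get the grinding jar ready for the mill: turn the clamp knob anticlockwise until it clicks open, lift the lid off and set it down on the cork coaster, then move every grinding ball from the white tray into the jar with the scoop, never with the fingers. Put the lid back fully home, and only then turn the knob clockwise until it clicks locked over the lid; leave the scoop standing flat on its black rubber mat. Do not disturb the other things on the bench.

Things in the scene. Friction and masses are not known exactly. Their poses are not given: they have to be found in the camera images.
- jar_mouth (a point): Centre of the open mouth of the steel grinding jar, level with its rim, 65 mm above the bench. The jar (outside 92 mm, inside 80 mm across, 45 mm deep) is fixed on a heavy grey stand, a plate 110 x 225 mm, 15 mm thick. z is up; in this frame the post of the clamp knob stands at y = -105 mm, and the plate runs from y = -163 to +63 mm.
- clamp_grip (a point): Centre of the clamp knob's black bar grip, on the knob's upright axis, 108 mm above the bench. The bar is 14 mm thick (this frame's x), 46 mm long (y), 36 mm high (85 to 121 mm above the bench). Under it a steel arm 18 mm wide, top face 84 mm above the bench, reaches 77 mm from the axis along +y, turning with the knob; when locked it points at the jar's axis, 3 mm over the lid's rim.
- clamp (a joint): Angle of the clamp knob, rad, growing anticlockwise seen from above. An over-centre spring gives two resting detents: 0 = locked (arm over the lid), 1.2 = open (arm clear of jar and lid). Between them it resists, with up to 0.22 N m, hardest about 0.25 rad out of either rest; past the middle (0.6) it snaps to the other rest by itself. End stops at -0.06 and 1.26.
- lid_grip (a point): The jar's loose lid (0.22 kg): centre of its upright black knob, 24 mm across, 34 mm tall. It stands on a steel disc 100 mm across, 8 mm thick (top 17 mm, underside 25 mm below this point); under that a spigot 74 mm across, 8 mm deep, drops into the jar, its foot 37 mm below this point. Fully home, this point is 29 mm above jar_mouth, on its axis. z is up when level.
- rest (a point): Centre of the top of the round cork coaster on the bench, 116 mm across, 2 mm thick, fixed: the lid's place while the jar is open.
- mat (a point): Centre of the top of the black rubber mat on the bench, 120 mm along x by 90 mm along y, 2 mm thick, fixed: the scoop's place.
- tray_in (a point): Centre of the inner floor of the fixed white open tray that holds the grinding balls, 3 mm above the bench; inside it is 154 mm long (along its x) and 64 mm wide (along y), its walls 3 mm thick and 30 mm high above the bench. Balls pushed against its end wall ride up into the scoop; many at once jam there, and tipping the mouth up then lifts those in the pan.
- scoop_grip (a point): The small aluminium scoop (0.11 kg): a point in its upright grey handle, which is 14 mm thick (along y), 24 mm wide (along x, centred here) and spans from 34 mm below to 20 mm above this point. The scoop's flat underside lies 60 mm below this point, the outside of its back wall 12 mm behind it. z is up when it stands on its underside; its open mouth faces +x.
- scoop_lip (a point): Middle of the scoop's front lip, 46 mm ahead (+x) of the handle point, 1 mm above the underside. The pan is 56 mm wide outside, 51.6 mm inside, its side walls 20 mm high; a ramp rises from the lip to a ridge 1.5 mm above the pan's floor, which keeps balls in while it is level. Tipped mouth-down by 45 to 55 degrees they roll out. It takes about five balls at a time.
- ball0_center (a point): Centre of a smooth, slippery steel grinding ball, 16 mm across, 16.5 g, one of five to nine lying in the tray at the start (no pose if absent). It rolls.
- ball1_center (a point): Centre of a smooth, slippery steel grinding ball, 16 mm across, 16.5 g, one of five to nine lying in the tray at the start (no pose if absent). It rolls.
- ball2_center (a point): Centre of a smooth, slippery steel grinding ball, 16 mm across, 16.5 g, one of five to nine lying in the tray at the start (no pose if absent). It rolls.
- ball3_center (a point): Centre of a smooth, slippery steel grinding ball, 16 mm across, 16.5 g, one of five to nine lying in the tray at the start (no pose if absent). It rolls.
- ball4_center (a point): Centre of a smooth, slippery steel grinding ball, 16 mm across, 16.5 g, one of five to nine lying in the tray at the start (no pose if absent). It rolls.
- ball5_center (a point): Centre of a smooth, slippery steel grinding ball, 16 mm across, 16.5 g, one of five to nine lying in the tray at the start (no pose if absent). It rolls.
- ball6_center (a point): Centre of a smooth, slippery steel grinding ball, 16 mm across, 16.5 g, one of five to nine lying in the tray at the start (no pose if absent). It rolls.
- ball7_center (a point): Centre of a smooth, slippery steel grinding ball, 16 mm across, 16.5 g, one of five to nine lying in the tray at the start (no pose if absent). It rolls.
- ball8_center (a point): Centre of a smooth, slippery steel grinding ball, 16 mm across, 16.5 g, one of five to nine lying in the tray at the start (no pose if absent). It rolls.
- cutters: Loose side cutters lying flat, 130 mm long; a bystander.
- bottle: Small brown glass bottle, 54 mm across and 100 mm tall, origin under its base; a bystander.
- cup: Small white porcelain cup, 64 mm across and 50 mm tall, origin under its base; a bystander.
- tube: Capped sample tube lying flat, about 105 mm long and 17 mm thick; a bystander.
- tweezers: Steel tweezers lying flat, 120 mm long; a bystander.
Mind the look-alikes: they are no part of the job. What is shaped like the part that bears lid_grip but purple or red is not meant.

How it is judged (in metres and radians):
On the way, in this order (a step that is already met when the one before it is completed fails the run):
1. the clamp knob has clicked open (value of joint clamp above 1 rad), for 0.2 s.
2. the lid lies on the cork coaster, let go (horizontal distance between lid_grip and rest below 0.045 m and z of lid_grip in the frame of rest below 0.043 m and contact force between the fingers and lid below 0.1 N), for 0.2 s.
3. every ball is in the jar (horizontal distance between each of ball0_center, ball1_center, ball2_center, ball3_center, ball4_center, ball5_center, ball6_center, ball7_center, ball8_center and jar_mouth below 0.04 m and z of each of ball0_center, ball1_center, ball2_center, ball3_center, ball4_center, ball5_center, ball6_center, ball7_center, ball8_center in the frame of jar_mouth below -0.01 m), for 0.3 s.
4. the lid is fully home on the jar with the clamp still open (all of step 3 and horizontal distance between lid_grip and jar_mouth below 0.006 m and z of lid_grip in the frame of jar_mouth below 0.032 m and angle between lid_grip's own z axis and vertical below 0.06 rad and value of joint clamp above 1 rad), for 0.2 s.
5. the clamp knob has clicked locked (horizontal distance between lid_grip and jar_mouth below 0.006 m and z of lid_grip in the frame of jar_mouth below 0.032 m and angle between lid_grip's own z axis and vertical below 0.06 rad and value of joint clamp below 0.15 rad), for 0.2 s.
At the end, for the whole second after the job is handed in: Every ball present lies in the jar, more than 10 mm below its rim; the lid is home (axis within 6 mm of the jar's, not more than 3 mm high, within 3.5 degrees of level); the clamp knob reads under 0.15 rad (locked); the scoop stands upright and still with its handle over the rubber mat (all of step 3 and all of step 5 and x of scoop_grip in the frame of mat between -0.06 and 0.06 m and y of scoop_grip in the frame of mat between -0.045 and 0.045 m and z of scoop_grip in the frame of mat below 0.066 m and angle between scoop_grip's own z axis and vertical below 0.12 rad and linear speed of each of scoop, lid below 0.02 m/s); the robot touches nothing.
It fails at once if a bystander was pushed more than 30 mm (distance of any of cutters, bottle, cup, tube, tweezers from where it was at the start of the episode above 0.03 m).
It fails at once if a ball was touched with the fingers (contact force between the fingers and ball0 above 0.3 N or contact force between the fingers and ball1 above 0.3 N or contact force between the fingers and ball2 above 0.3 N or contact force between the fingers and ball3 above 0.3 N or contact force between the fingers and ball4 above 0.3 N or contact force between the fingers and ball5 above 0.3 N or contact force between the fingers and ball6 above 0.3 N or contact force between the fingers and ball7 above 0.3 N or contact force between the fingers and ball8 above 0.3 N).
Of ball0, ball1, ball2, ball3, ball4, ball5, ball6, ball7, ball8 only 5 to 9 are there at a start; the rules pass over those that are not, and their reading is None.
At some moment in a run one of scoop, lid may be knocked a few centimetres aside while the robot is not near it.
It also fails if it takes over 210 s, if anything falls off the work surface, if the arm or the gripper's body presses on something with over 40 N, if the wrist force passes 120 N, or if a joint passes its speed limit or range.

## Working session

There is one attempt and no reset: what is moved stays moved. The work goes in short steps, Python scripts to look and compute and a shell command to move; the robot and the scene stay as the last step left them, time stands still between calls to the robot, and variables do not carry over. Pictures are saved under pics/ and viewed, and the job is handed in when it is done.

```bash
ls; mkdir -p pics; cat > h.py <<'E'
from workcell import *
import numpy as np, cv2
def snap(n,fn=None):
    s=snapshot(n)
    if fn: cv2.imwrite('pics/'+fn,cv2.cvtColor(np.asarray(s['pixels']),cv2.COLOR_RGB2BGR))
    return s
def ray(s,uv):
    K=np.array(s['mtx']);D=np.array(s['dist']);T=np.array(s['T'])
    p=cv2.undistortPoints(np.array([[uv]],float),K,D)[0,0]
    d=T[:3,:3]@np.array([p[0],-p[1],-1.0]);return T[:3,3],d
def plane(s,uv,z):
    o,d=ray(s,uv);return o+d*(z-o[2])/d[2]
def proj(s,P):
    K=np.array(s['mtx']);D=np.array(s['dist']);T=np.array(s['T'])
    c=T[:3,:3].T@(np.array(P,float)-T[:3,3]);c=np.array([[c[0],-c[1],-c[2]]])
    return cv2.projectPoints(c,np.zeros(3),np.zeros(3),K,D)[0][0,0]
def crop(s,fn,x0,x1,y0,y1,k=3):
    im=cv2.cvtColor(np.asarray(s['pixels']),cv2.COLOR_RGB2BGR)[y0:y1,x0:x1]
    cv2.imwrite('pics/'+fn,cv2.resize(im,None,fx=k,fy=k,interpolation=cv2.INTER_CUBIC))
E
python3 - <<'E'
from h import *
print(sense())
for n in('scene','top'):
    s=snap(n,n+'0.png');print(n,np.round(s['T'],3),np.round(s['mtx'],1),s['dist'])
E
```

```text
pics
{'time_s': 0.0, 'joint_pos': array([ 7.68345349e+01,  1.49357073e+01, -7.98621754e+00,  6.71915883e+01,
       -4.07161850e-05,  9.00013856e+01]), 'qvel': array([ 0.01306165,  0.04677603, -0.00344995,  0.01174466, -0.08220696,
        0.03247461]), 'tau': array([ 9.23276457e-04, -4.05670023e+01,  2.53926247e+01,  1.86877273e-02,
        2.77156605e-04,  3.48905033e-06]), 'position': array([0.11942417, 0.51055062, 0.2444621 ]), 'orientation': array([-1.79886487e+02,  4.34611549e-05,  1.66833149e+02]), 'contact_force': array([-0.91835124, -0.23872169,  0.16794464]), 'moment': array([-0.04733176, -0.02183824, -0.01144822]), 'gripper_width': 0.08520984633169132}
scene [[-0.855 -0.327  0.402  0.907]
 [ 0.518 -0.55   0.655  0.687]
 [ 0.007  0.768  0.64   0.654]
 [ 0.     0.     0.     1.   ]] [[379.6   0.  276.7]
 [  0.  379.6 210.6]
 [  0.    0.    1. ]] [0.01719102 0.         0.         0.         0.        ]
top [[-1.100e-01  9.720e-01 -2.060e-01  3.250e-01]
 [-9.940e-01 -1.080e-01  2.200e-02  1.190e-01]
 [-1.000e-03  2.070e-01  9.780e-01  1.144e+00]
 [ 0.000e+00  0.000e+00  0.000e+00  1.000e+00]] [[517.5   0.  287.2]
 [  0.  517.5 213.5]
 [  0.    0.    1. ]] [-0.07612008  0.          0.          0.          0.        ]
```

View pics/scene0.png

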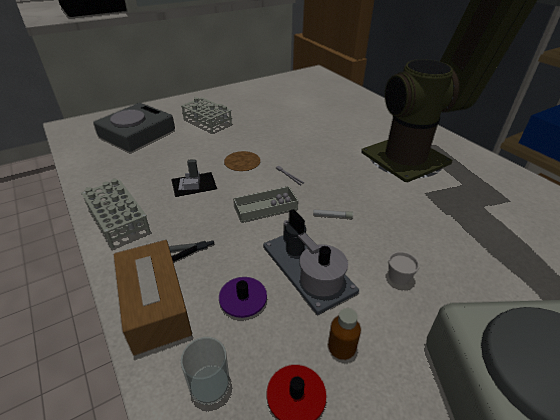

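View pics/top0.png

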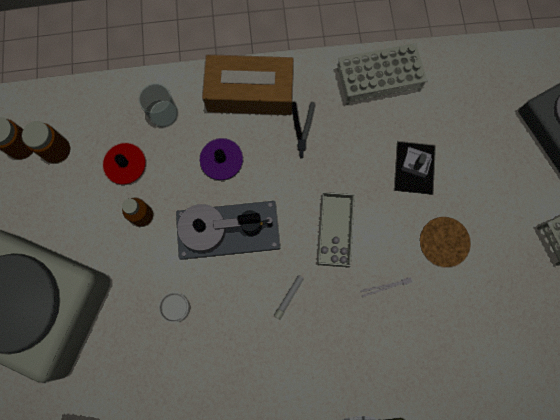

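Lid-shaped things in the top view: the steel one on the jar (200,226), a purple one (221,158) and a red one (124,162). The steel one on the jar fits, because purple and red are excluded. I'll confirm it with enlarged crops.

```bash
python3 - <<'E'
from h import *
t=snap('top')
im=cv2.cvtColor(np.asarray(t['pixels']),cv2.COLOR_RGB2BGR)
def b(x0,x1,y0,y1,k):
    c=cv2.resize(im[y0:y1,x0:x1],None,fx=k,fy=k,interpolation=cv2.INTER_CUBIC)
    return np.clip(c.astype(float)*1.7,0,255).astype(np.uint8)
cv2.imwrite('pics/c1.png',b(165,295,190,270,6)); cv2.imwrite('pics/c2.png',b(300,480,130,280,4))
E
```

```text
(no output)
```

View pics/c1.png

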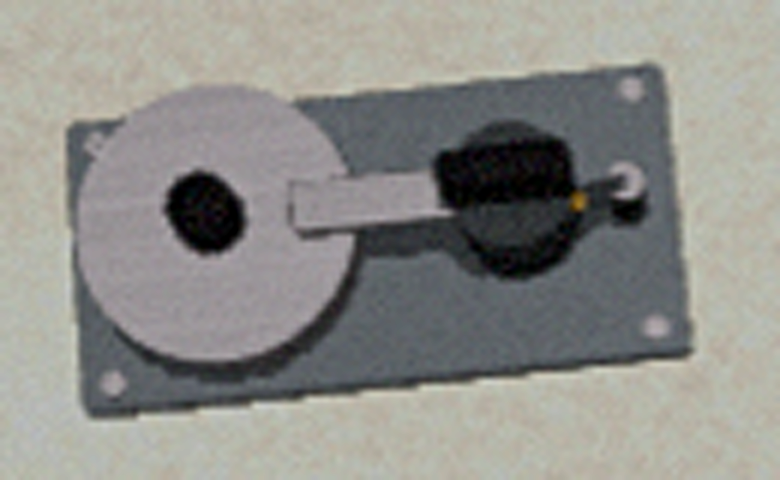

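View pics/c2.png

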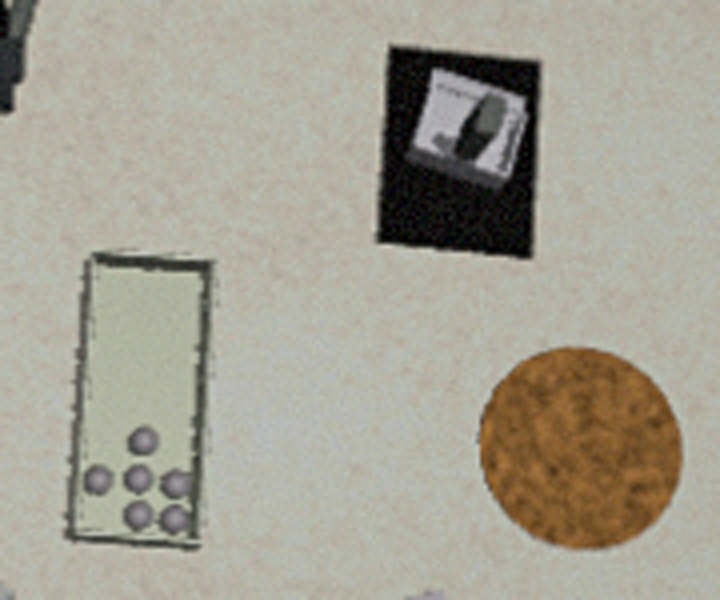

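The crop confirms the steel lid with the black knob on the jar (full picture about (201,227)), with the clamp arm over its rim. There are six balls at the near end of the tray (about (325..345, 240..260)). Now I'll measure.

```bash
python3 - <<'E'
from h import *
t=snap('top');s=snap('scene')
def cpx(x,y,x0,y0,k): return ((x+.5)/k-.5+x0,(y+.5)/k-.5+y0)
A=lambda x,y:cpx(x,y,165,190,6); B=lambda x,y:cpx(x,y,300,130,4)
r=lambda v:np.round(v*1000,1)
print('plate',[r(plane(t,A(*p),.015)) for p in((68,125),(660,65),(692,352),(90,417))])
im=np.asarray(t['pixels']).astype(int);hsv=cv2.cvtColor(np.asarray(t['pixels']),cv2.COLOR_RGB2HSV)
# lid disc edge points from crop
e=np.array([A(78,225),A(217,84),A(217,362),A(140,105),A(100,305),A(310,330),A(345,150)])
P=np.array([plane(t,p,.077)[:2] for p in e])
M=np.c_[2*P,np.ones(len(P))];x=np.linalg.lstsq(M,(P**2).sum(1),rcond=None)[0];print('lid c',r(x[:2]),'r',r(np.sqrt(x[2]+x[0]**2+x[1]**2)))
m=cv2.inRange(hsv,(5,80,30),(22,255,255));m[:215]=0;m[275:]=0;m[:,:415]=0;m[:,475:]=0
c=max(cv2.findContours(m,0,2)[0],key=cv2.contourArea);(u,v),rr=cv2.minEnclosingCircle(c);M=cv2.moments(c)
print('rest',(u,v),rr,r(plane(t,(M['m10']/M['m00'],M['m01']/M['m00']),.002)))
print('mat',[r(plane(t,B(*p),.002)) for p in((390,46),(541,60),(533,258),(377,243))])
print('tray',[r(plane(t,B(*p),.030)) for p in((90,252),(214,260),(199,548),(68,540))])
print('balls',[r(plane(t,B(*p),.011)) for p in((143,440),(98,480),(138,479),(176,485),(138,515),(174,520))])
print('armtip',[r(plane(t,A(*p),.084)) for p in((290,182),(293,238),(440,172),(445,218))])
print('bar top',[r(plane(t,A(*p),.121)) for p in((437,153),(568,138),(575,190),(445,208))])
crop(s,'s1.png',150,300,140,220,5);crop(s,'s2.png',250,370,200,310,5)
im=cv2.convertScaleAbs(cv2.cvtColor(np.asarray(t['pixels']),cv2.COLOR_RGB2BGR)[135:200,385:445],alpha=2);cv2.imwrite('pics/c3.png',cv2.resize(im,None,fx=9,fy=9,interpolation=cv2.INTER_CUBIC))
E
```

```text
plate [array([596.8, 340.2,  15. ]), array([595.3, 118. ,  15. ]), array([486.5, 117.7,  15. ]), array([486.6, 339.4,  15. ])]
lid c [541.6 277.3] r 50.2
rest (444.82818603515625, 241.4961395263672) 25.96052360534668 [ 462.3 -251.4    2. ]
mat [array([ 708.6, -181.2,    2. ]), array([ 690.8, -268.3,    2. ]), array([ 573.5, -243.2,    2. ]), array([ 592. , -155.2,    2. ])]
tray [array([597.8,  11.3,  30. ]), array([585.7, -56.6,  30. ]), array([428.1, -26.9,  30. ]), array([440.3,  42.8,  30. ])]
balls [array([492.7,  -6.5,  11. ]), array([473.3,  21.1,  11. ]), array([471.4,  -0.9,  11. ]), array([465.8, -21.4,  11. ]), array([451.6,   1.6,  11. ]), array([446.7, -17.7,  11. ])]
armtip [array([551.3, 250.6,  84. ]), array([531.4, 251.2,  84. ]), array([549.1, 198.3,  84. ]), array([532.7, 198. ,  84. ])]
bar top [array([547.9, 195.9, 121. ]), array([548.2, 151.5, 121. ]), array([530.2, 151. , 121. ]), array([528.8, 194.9, 121. ])]
```

View pics/s1.png

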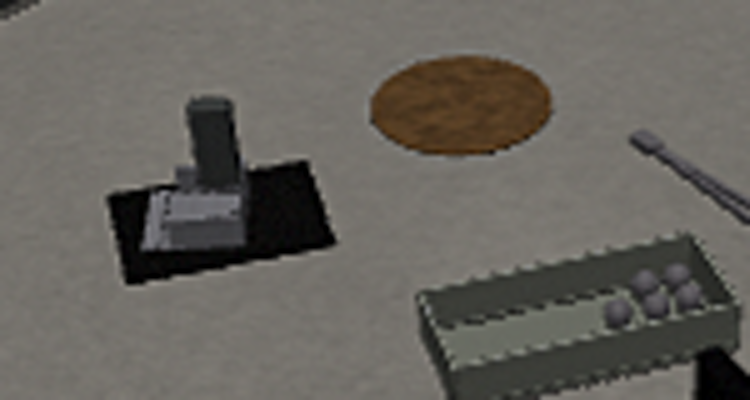

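View pics/s2.png

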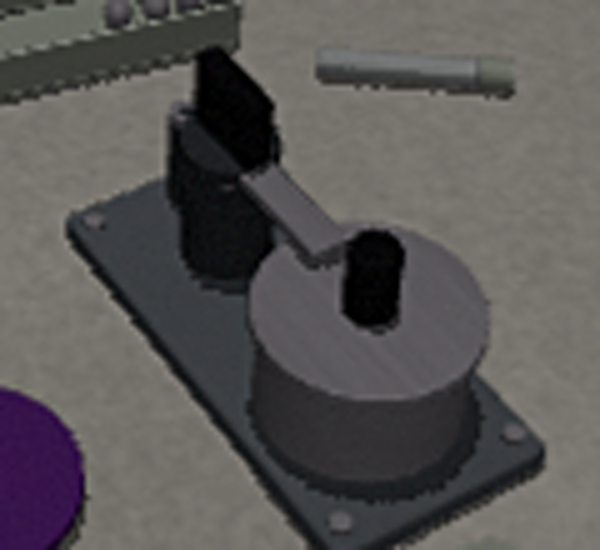

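View pics/c3.png

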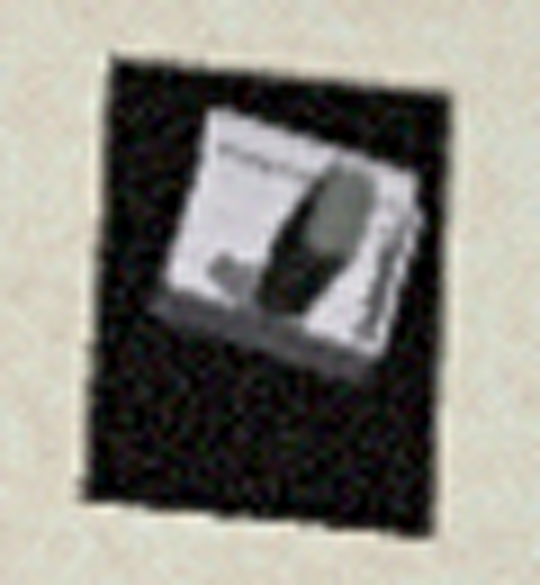

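```bash
python3 - <<'E'
from h import *
t=snap('top');s=snap('scene');r=lambda v:np.round(v*1000,1)
A=lambda x,y:((x+.5)/9-.5+385,(y+.5)/9-.5+135)
S2=lambda x,y:((x+.5)/5-.5+250,(y+.5)/5-.5+200)
S1=lambda x,y:((x+.5)/5-.5+150,(y+.5)/5-.5+140)
print('handle top',r(plane(t,A(343,208),.082)),'scene',r(plane(s,S1(210,103),.082)))
print('pan',[r(plane(t,A(*p),z)) for p,z in(((205,105),.003),((420,180),.003),((165,290),.022),((378,360),.022),((155,310),.003))])
e=[S2(*p) for p in((248,318),(490,315),(365,402),(440,245),(280,375),(465,360))]
P=np.array([plane(s,p,.077)[:2] for p in e])
M=np.c_[2*P,np.ones(len(P))];x=np.linalg.lstsq(M,(P**2).sum(1),rcond=None)[0];print('lid c scene',r(x[:2]),'r',r(np.sqrt(x[2]+x[0]**2+x[1]**2)))
print('lidknob top: scene',r(plane(s,S2(373,238),.111)))
print('plate scene',[r(plane(s,S2(*p),.015)) for p in((68,225),(545,445))])
print('rest scene',r(plane(s,S1(461,105),.002)))
print('bar scene top pts',[r(plane(s,S2(*p),.121)) for p in((197,52),(218,48),(273,104),(250,112))])
for yaw in(-12,-15,-18):
  c,sn=np.cos(np.radians(yaw)),np.sin(np.radians(yaw))
  g=np.array([.655,-.215])
im=cv2.convertScaleAbs(cv2.cvtColor(np.asarray(s['pixels']),cv2.COLOR_RGB2BGR)[150:205,165:225],alpha=2);cv2.imwrite('pics/s3.png',cv2.resize(im,None,fx=10,fy=10,interpolation=cv2.INTER_CUBIC))
E
```

```text
handle top [ 638.6 -209.5   82. ] scene [ 637.9 -206.9   82. ]
pan [array([ 693.3, -202.8,    3. ]), array([ 667.3, -255.2,    3. ]), array([ 639.7, -179.4,   22. ]), array([ 615.8, -230.2,   22. ]), array([ 640.1, -181. ,    3. ])]
lid c scene [547.6 282.5] r 49.9
lidknob top: scene [543.4 278.4 111. ]
plate scene [array([598.4, 125. ,  15. ]), array([490.2, 341.9,  15. ])]
rest scene [ 464.1 -249.1    2. ]
bar scene top pts [array([547.9, 154. , 121. ]), array([538.4, 156.4, 121. ]), array([538.7, 199.8, 121. ]), array([550., 199., 121.])]
```

View pics/s3.png

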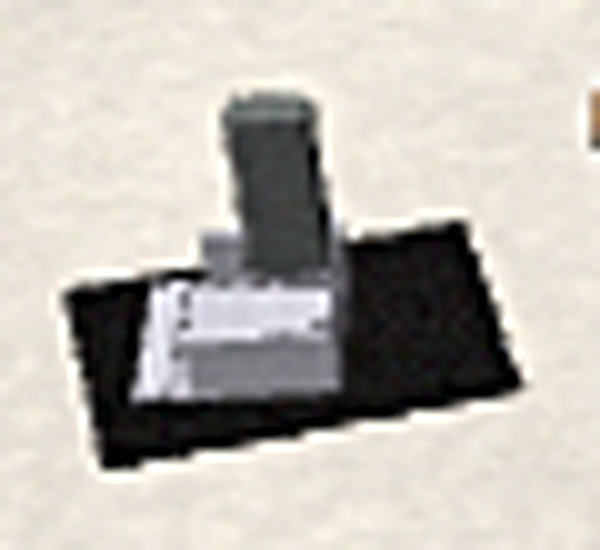

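Scoop: grip point about (638.5,-209,62), yaw about -25°, mouth towards +x. Tray yaw is about -11°, with the balls at its low-x end. Clamp axis about (542,174.5); jar about (543,279.5). Next I move over the clamp.

```bash
python3 -m handwheel '[[[0.04,-0.03,0],[0,0,-1.5],0.06],[[0.08,-0.06,0],[0,0,-3],0.06],[[0.12,-0.09,0],[0,0,-4.5],0.06],[[0.16,-0.12,0],[0,0,-6],0.06],[[0.20,-0.155,0],[0,0,-7.5],0.06],[[0.24,-0.19,0],[0,0,-9],0.06],[[0.28,-0.225,0],[0,0,-10.5],0.06],[[0.32,-0.26,-0.02],[0,0,-11.5],0.06],[[0.36,-0.29,-0.04],[0,0,-12.3],0.06],[[0.40,-0.32,-0.06],[0,0,-12.8],0.06],[[0.4226,-0.336,-0.06],[0,0,-12.8],0.06],[[0.4226,-0.336,-0.06],[0,0,-12.8],0.06],[[0.4226,-0.336,-0.06],[0,0,-12.8],0.06]]' 30
python3 - <<'E'
from h import *
for n in('scene','top'): snap(n,n+'1.png')
E
```

```text
time_s: 1.98
position: [0.5415, 0.1753, 0.1851]
orientation: [-179.9, -0.0, 90.0]
contact_force: [0.1, -0.3, -0.5]
gripper_width: 0.0602
```

View pics/scene1.png

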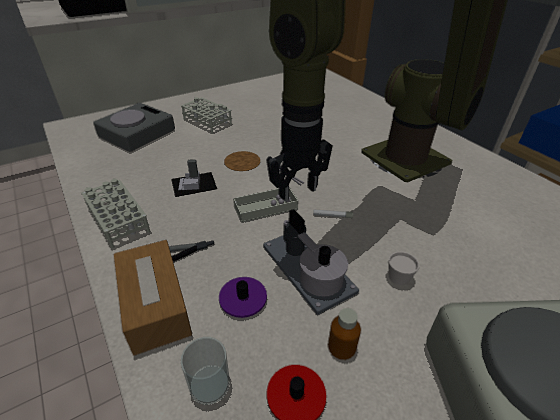

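View pics/top1.png

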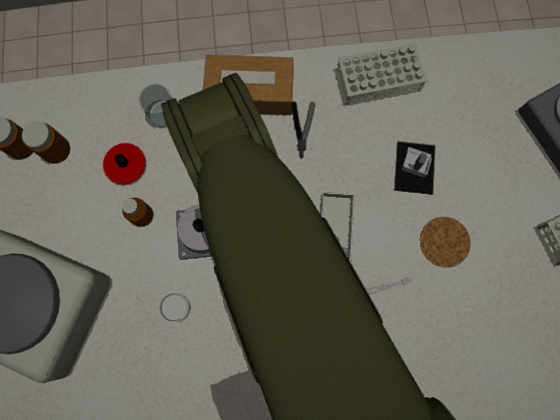

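The gripper is above the clamp knob in scene ((300,180) over (297,225)). Descend and grip.

```bash
python3 -m handwheel '[[[0,0,-0.03],[0,0,0],0.06],[[0,-0.001,-0.06],[0,0,0],0.06],[[0,-0.001,-0.081],[0,0,0],0.06],[[0,-0.001,-0.081],[0,0,0],0.06],[[0,-0.001,-0.081],[0,0,0],0.01],[[0,-0.001,-0.081],[0,0,0],0.01],[[0,-0.001,-0.081],[0,0,0],0.01],[[0,-0.001,-0.081],[0,0,0],0.01],[[0,-0.001,-0.081],[0,0,0],0.01],[[0,-0.001,-0.081],[0,0,0],0.01]]' 30
```

```text
time_s: 3.32
position: [0.5432, 0.1752, 0.1058]
orientation: [179.8, -0.1, 90.1]
contact_force: [3.6, -0.5, 5.2]
gripper_width: 0.0135
```

```bash
python3 -m handwheel '[[[0.001,0,0],[0,0,1],0.01],[[0.001,0,0],[0,0,2],0.01],[[0.001,0,0],[0,0,3],0.01],[[0.001,0,0],[0,0,4],0.01],[[0.001,0,0],[0,0,5],0.01],[[0.001,0,0],[0,0,6],0.01],[[0.001,0,0],[0,0,7],0.01],[[0.001,0,0],[0,0,8],0.01],[[0.001,0,0],[0,0,9],0.01],[[0.001,0,0],[0,0,10],0.01],[[0.001,0,0],[0,0,11],0.01],[[0.001,0,0],[0,0,11.5],0.01],[[0.001,0,0],[0,0,11.5],0.01],[[0.001,0,0],[0,0,11.5],0.01],[[0.001,0,0],[0,0,11.5],0.01]]' 40
python3 - <<'E'
from h import *
st=sense();print(st['contact_force'],st['moment'],st['position'],st['joint_pos']);s=snap('scene');crop(s,'s4.png',230,380,170,310,5)
E
```

```text
time_s: 5.2
position: [0.5444, 0.176, 0.1058]
orientation: [179.7, -0.1, 159.1]
contact_force: [2.9, 5.1, -0.1]
gripper_width: 0.0133
[ 2.90116852  5.14639137 -0.05739218] [ 0.51346987 -0.38792154 -0.04271629] [0.54444311 0.17596551 0.1058423 ] [ 17.76672044  24.62441264 -15.21707656  50.05455813   0.2693836
  38.68807018]
```

View pics/s4.png

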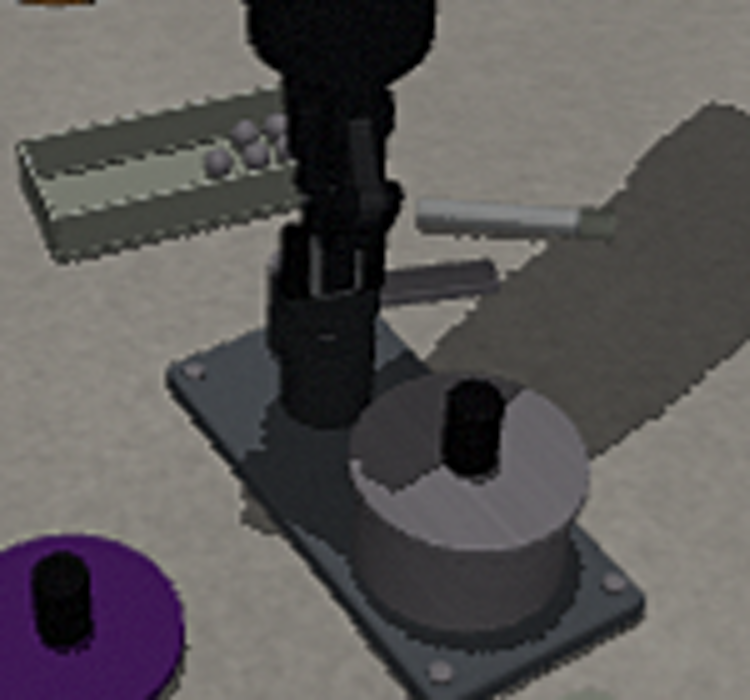

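Clamp is open: the arm swung clear to the right in the crop (440,280). Release, lift, and go over the lid knob.

```bash
python3 -m handwheel '[[[0,0,0],[0,0,0],0.045],[[0,0,0],[0,0,0],0.045],[[0,0,0],[0,0,0],0.045],[[0,0,0.04],[0,0,0],0.05],[[0,0,0.08],[0,0,0],0.05],[[0,0.03,0.08],[0,0,-1.7],0.05],[[0,0.06,0.08],[0,0,-3.4],0.05],[[0,0.09,0.08],[0,0,-5.1],0.05],[[0,0.105,0.08],[0,0,-6.8],0.05],[[0,0.105,0.08],[0,0,-8.5],0.05],[[0,0.105,0.08],[0,0,-10.2],0.05],[[0,0.105,0.08],[0,0,-11.5],0.05],[[0,0.105,0.08],[0,0,-11.5],0.05],[[0,0.105,0.08],[0,0,-11.5],0.05]]' 40
python3 - <<'E'
from h import *
s=snap('scene');crop(s,'s5.png',230,380,170,310,5)
E
```

```text
time_s: 7.0
position: [0.5443, 0.2808, 0.1858]
orientation: [179.7, -0.1, 90.2]
contact_force: [-0.6, -0.6, -0.3]
gripper_width: 0.0499
```

View pics/s5.png

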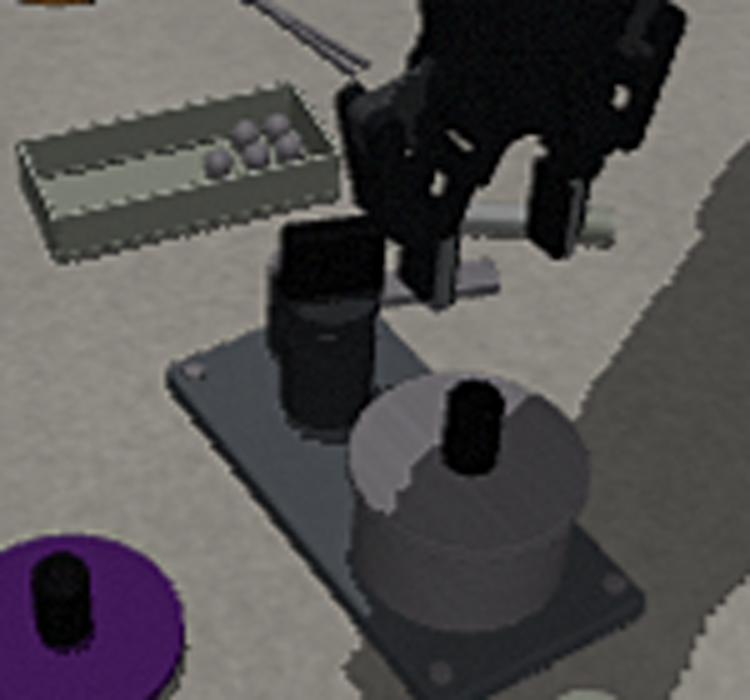

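```bash
python3 -m handwheel '[[[0,0,-0.03],[0,0,0],0.05],[[0,0,-0.06],[0,0,0],0.05],[[0,0,-0.089],[0,0,0],0.05],[[0,0,-0.089],[0,0,0],0.05],[[0,0,-0.089],[0,0,0],0.018],[[0,0,-0.089],[0,0,0],0.018],[[0,0,-0.089],[0,0,0],0.018],[[0,0,-0.089],[0,0,0],0.018],[[0,0,-0.089],[0,0,0],0.018],[[0,0,-0.089],[0,0,0],0.018]]' 40
python3 - <<'E'
from h import *
s=snap('scene');crop(s,'s6.png',230,380,170,310,5)
E
```

```text
time_s: 8.3
position: [0.5454, 0.2814, 0.0985]
orientation: [179.6, -0.2, 90.2]
contact_force: [-0.3, -1.1, 5.4]
gripper_width: 0.0227
```

View pics/s6.png

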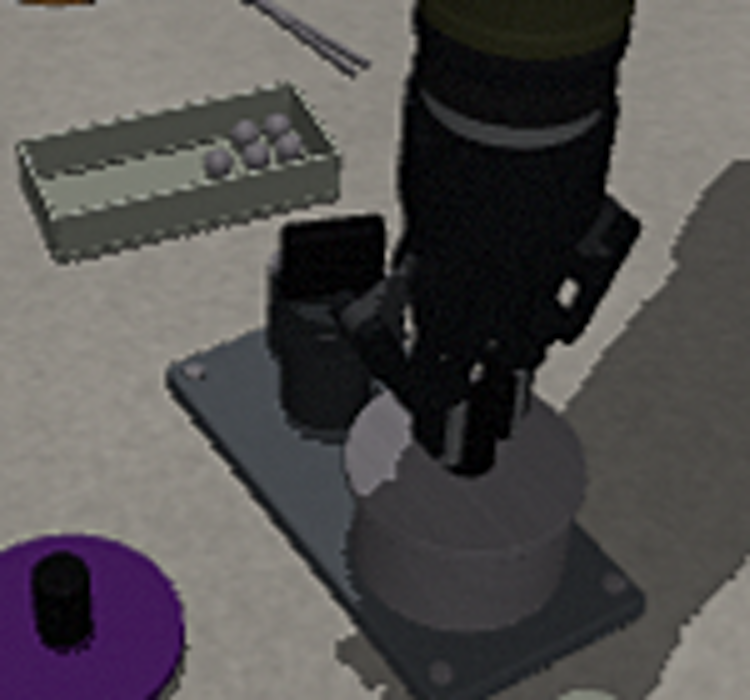

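Lid gripped. Lift and carry it to the coaster.

```bash
python3 -m handwheel '[[[0,0,0.02],[0,0,0],0.018],[[0,0,0.05],[0,0,0],0.018],[[0,0,0.09],[0,0,0],0.018],[[-0.004,-0.03,0.10],[0,0,0],0.018],[[-0.01,-0.08,0.10],[0,0,0],0.018],[[-0.02,-0.13,0.10],[0,0,0],0.018],[[-0.03,-0.18,0.10],[0,0,0],0.018],[[-0.035,-0.23,0.10],[0,0,0],0.018],[[-0.04,-0.28,0.10],[0,0,0],0.018],[[-0.05,-0.33,0.10],[0,0,0],0.018],[[-0.06,-0.38,0.10],[0,0,0],0.018],[[-0.065,-0.43,0.10],[0,0,0],0.018],[[-0.07,-0.48,0.09],[0,0,0],0.018],[[-0.081,-0.52,0.07],[0,0,0],0.018],[[-0.081,-0.531,0.04],[0,0,0],0.018],[[-0.081,-0.531,0.01],[0,0,0],0.018],[[-0.081,-0.531,-0.02],[0,0,0],0.018],[[-0.081,-0.531,-0.035],[0,0,0],0.018],[[-0.081,-0.531,-0.035],[0,0,0],0.018]]' 40
python3 - <<'E'
from h import *
print(sense()['contact_force']);s=snap('scene','scene7.png');crop(s,'s7.png',150,300,100,200,5)
E
```

```text
time_s: 10.72
position: [0.4635, -0.2491, 0.0625]
orientation: [179.7, -0.2, 90.2]
contact_force: [0.2, 0.1, -2.1]
gripper_width: 0.0226
[ 0.22456542  0.11750932 -2.14277935]
```

View pics/s7.png

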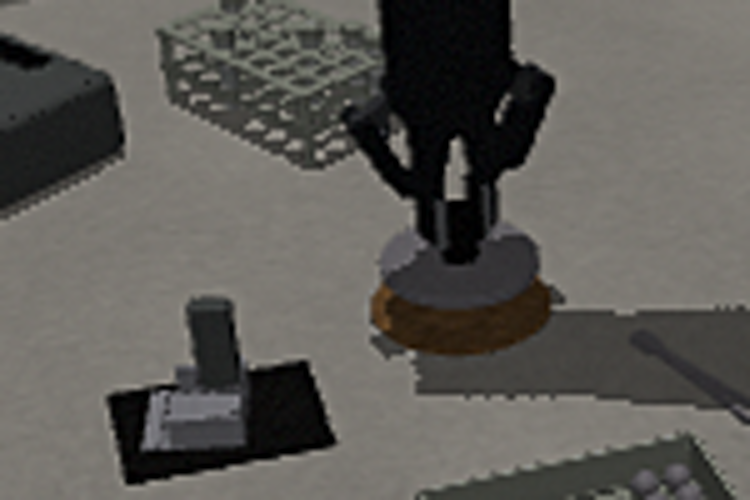

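```bash
python3 -m handwheel '[[[0,0,-0.01],[0,0,0],0.018],[[0,0,-0.017],[0,0,0],0.018],[[0,0,-0.020],[0,0,0],0.018],[[0,0,-0.020],[0,0,0],0.018],[[0,0,-0.020],[0,0,0],0.018]]' 40
python3 - <<'E'
from h import *
print(sense()['contact_force'])
E
```

```text
time_s: 11.4
position: [0.4645, -0.2496, 0.0436]
orientation: [179.6, -0.2, 90.2]
contact_force: [-1.0, -0.4, -2.6]
gripper_width: 0.0227
[-0.98629858 -0.40390394 -2.56134409]
```

```bash
python3 -m handwheel '[[[0,0,-0.0015],[0,0,0],0.018],[[0,0,-0.0015],[0,0,0],0.018],[[0,0,0],[0,0,0],0.05],[[0,0,0],[0,0,0],0.05],[[0,0,0],[0,0,0],0.05],[[0,0,0.03],[0,0,0],0.05],[[0,0,0.07],[0,0,0],0.05],[[0,0,0.12],[0,0,0],0.05],[[0,0.03,0.15],[0,0,0],0.05],[[0,0.03,0.15],[0,0,0],0.05]]' 40
python3 - <<'E'
from h import *
s=snap('scene');crop(s,'s8.png',150,300,100,200,5)
t=snap('top','top8.png')
E
```

```text
time_s: 12.65
position: [0.466, -0.2193, 0.1961]
orientation: [179.3, -0.1, 90.3]
contact_force: [-0.0, -0.1, -0.2]
gripper_width: 0.0501
```

View pics/s8.png

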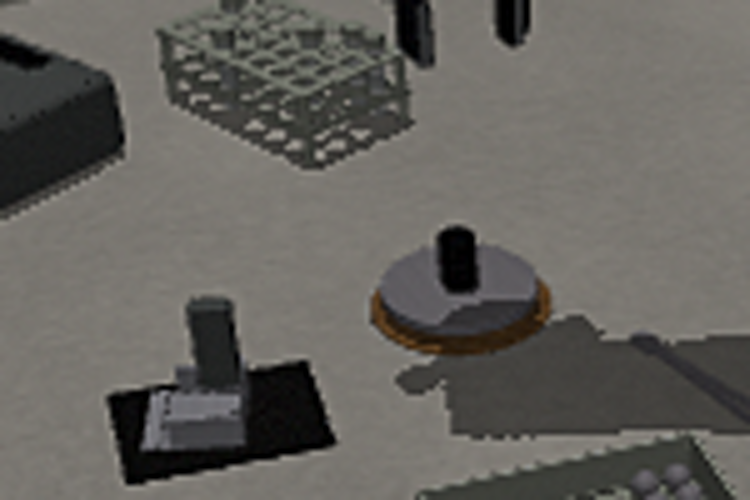

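The lid lies centred on the coaster (crop (458,300)). Now to the scoop: turn the jaws +65° and hover over the handle.

```bash
python3 -m handwheel '[[[0.03,0,0],[0,0,1.4],0.05],[[0.06,0,0],[0,0,2.8],0.05],[[0.09,0,-0.01],[0,0,4.2],0.05],[[0.12,0.01,-0.03],[0,0,5.6],0.05],[[0.15,0.012,-0.05],[0,0,7],0.05],[[0.1735,0.012,-0.056],[0,0,8.4],0.05],[[0.1735,0.012,-0.056],[0,0,9.8],0.05],[[0.1735,0.012,-0.056],[0,0,10.8],0.05],[[0.1735,0.012,-0.056],[0,0,10.8],0.05],[[0.1735,0.012,-0.056],[0,0,10.8],0.05]]' 60
python3 - <<'E'
from h import *
print(sense()['joint_pos']);s=snap('scene');crop(s,'s9.png',150,270,100,210,5)
t=snap('top');crop(t,'t9.png',370,480,120,220,5)
E
```

```text
time_s: 14.0
position: [0.6373, -0.208, 0.136]
orientation: [179.6, -0.2, 154.9]
contact_force: [0.4, -0.1, -0.0]
gripper_width: 0.0499
[-18.26388289  32.49578168   3.61702144  61.31358451   0.41534239
   6.84921913]
```

View pics/s9.png

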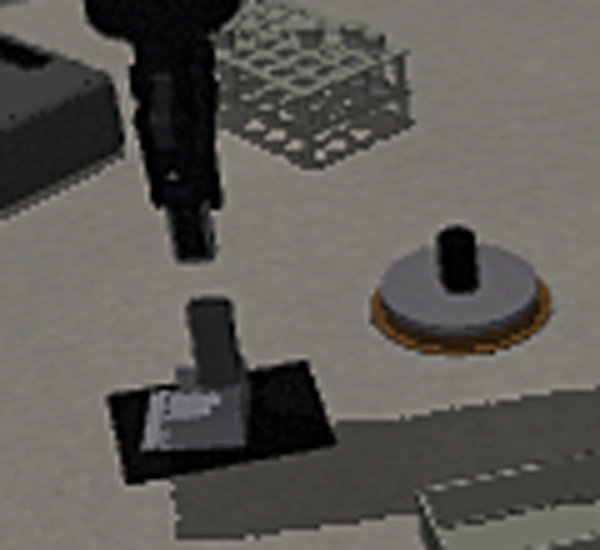

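View pics/t9.png

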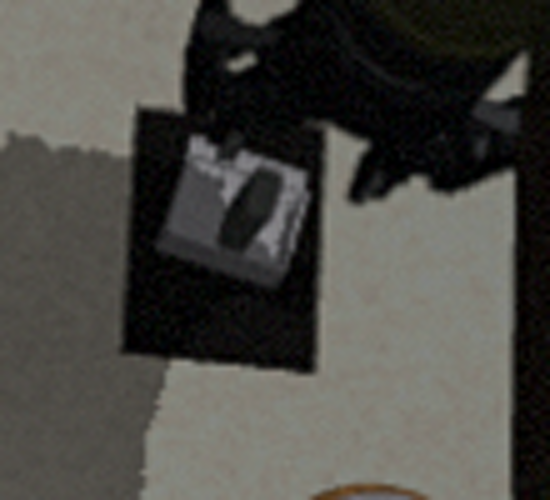

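```bash
python3 -m handwheel '[[[0.001,0,-0.03],[0,0,0],0.05],[[0.002,0,-0.06],[0,0,0],0.05],[[0.002,0,-0.075],[0,0,0],0.05],[[0.002,0,-0.075],[0,0,0],0.05],[[0.002,0,-0.075],[0,0,0],0.008],[[0.002,0,-0.075],[0,0,0],0.008],[[0.002,0,-0.075],[0,0,0],0.008],[[0.002,0,-0.075],[0,0,0],0.008],[[0.002,0,-0.075],[0,0,0],0.008],[[0.002,0,-0.075],[0,0,0],0.008]]' 70
python3 - <<'E'
from h import *
print(sense()['contact_force']);s=snap('scene');crop(s,'s10.png',150,270,100,210,5)
t=snap('top');crop(t,'t10.png',370,480,120,220,5)
E
```

```text
time_s: 15.35
position: [0.6409, -0.2083, 0.0634]
orientation: [179.6, 0.0, 154.9]
contact_force: [-0.7, 0.1, 5.7]
gripper_width: 0.013
[-0.65184402  0.14303013  5.66263685]
```

View pics/s10.png

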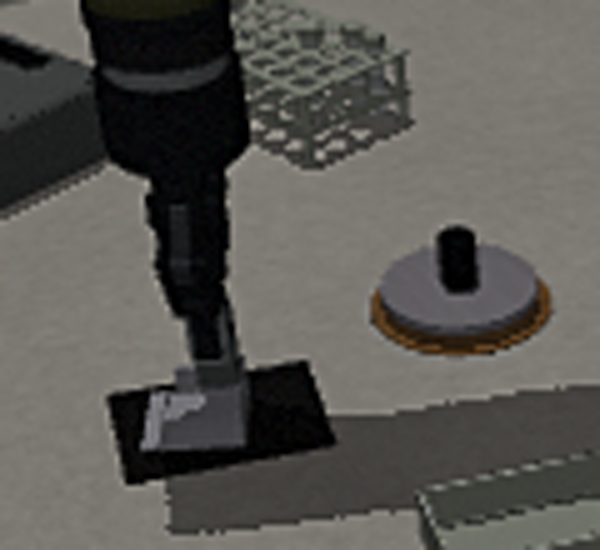

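View pics/t10.png

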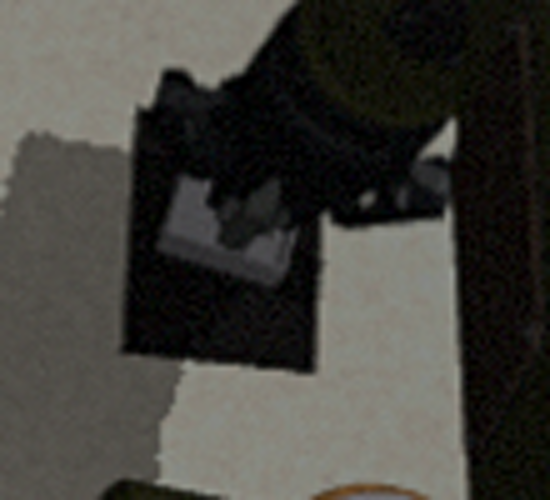

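Scoop gripped with its pan flat. I'll lift it, and cross-measure the tray from the scene view.

```bash
python3 -m handwheel '[[[0,0,0.03],[0,0,0],0.008],[[0,0,0.06],[0,0,0],0.008],[[-0.01,0.02,0.09],[0,0,1.5],0.008],[[-0.02,0.04,0.10],[0,0,3],0.008],[[-0.03,0.06,0.10],[0,0,4.5],0.008],[[-0.04,0.08,0.10],[0,0,6],0.008],[[-0.05,0.10,0.10],[0,0,7.5],0.008],[[-0.06,0.12,0.10],[0,0,9],0.008],[[-0.07,0.14,0.10],[0,0,10.5],0.008],[[-0.08,0.16,0.10],[0,0,12],0.008],[[-0.08,0.17,0.10],[0,0,13.5],0.008],[[-0.08,0.17,0.10],[0,0,15],0.008],[[-0.08,0.17,0.10],[0,0,16],0.008],[[-0.08,0.17,0.10],[0,0,16],0.008]]' 70
python3 - <<'E'
from h import *
print(sense()['joint_pos']);s=snap('scene','scene11.png');crop(s,'s11.png',180,320,120,240,5)
E
```

```text
time_s: 17.2
position: [0.5606, -0.0382, 0.1633]
orientation: [179.6, -0.0, -109.1]
contact_force: [0.4, -0.2, -0.7]
gripper_width: 0.0132
[ -3.95674603  21.38986422 -11.03363989  58.00090144   0.11381803
 -74.82904568]
```

View pics/s11.png

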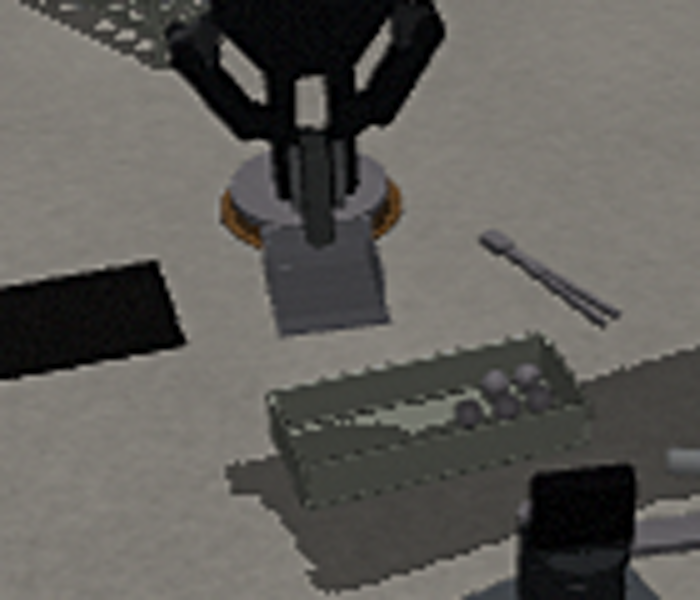

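```bash
python3 - <<'E'
from h import *
s=snap('scene');r=lambda v:np.round(v*1000,1)
S=lambda x,y:((x+.5)/5-.5+180,(y+.5)/5-.5+120)
P=[plane(s,S(*p),.03) for p in((268,396),(540,335),(592,408),(303,467))]
print([r(p) for p in P],r(np.mean(P,0)))
print([r(plane(s,S(*p),.011)) for p in((468,412),(497,382),(505,405),(528,377),(538,398))])
im=cv2.convertScaleAbs(cv2.cvtColor(np.asarray(s['pixels']),cv2.COLOR_RGB2BGR)[180:225,228:302],alpha=2);cv2.imwrite('pics/s12.png',cv2.resize(im,None,fx=10,fy=10,interpolation=cv2.INTER_CUBIC))
E
```

```text
[array([589.2, -52.3,  30. ]), array([434.9, -24.8,  30. ]), array([446.3,  44.4,  30. ]), array([599.8,   9.6,  30. ])] [517.6  -5.8  30. ]
[array([492.3,  -6.7,  11. ]), array([464.7, -21.5,  11. ]), array([471.7,  -1.7,  11. ]), array([447.5, -16.5,  11. ]), array([452.9,   2.3,  11. ])]
```

View pics/s12.png

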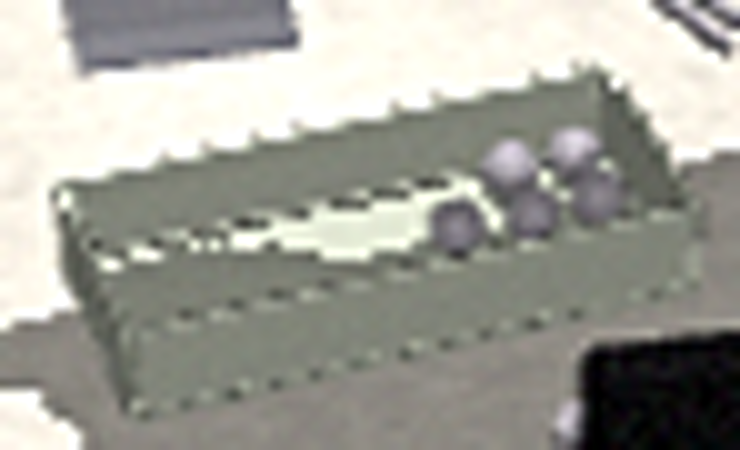

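```bash
python3 -m handwheel '[[[0,0,0],[0,0,1.5],0.008],[[0,0,0],[0,0,3],0.008],[[0,0,0],[0,0,4.5],0.008],[[0,0.005,0],[0,0,6],0.008],[[0,0.01,0],[0,0,7.5],0.008],[[0,0.015,0],[0,0,9],0.008],[[0,0.02,0],[0,0,10.5],0.008],[[0,0.023,0],[0,0,12],0.008],[[-0.0024,0.0231,0],[0,0,13.5],0.008],[[-0.0024,0.0231,-0.01],[0,0,15],0.008],[[-0.0024,0.0231,-0.03],[0,0,16.33],0.008],[[-0.0024,0.0231,-0.04],[0,0,16.33],0.008],[[-0.0024,0.0231,-0.04],[0,0,16.33],0.008],[[-0.0024,0.0231,-0.04],[0,0,16.33],0.008]]' 70
python3 - <<'E'
from h import *
print(sense()['joint_pos']);s=snap('scene');crop(s,'s13.png',200,320,130,240,6)
t=snap('top','top13.png')
E
```

```text
time_s: 19.05
position: [0.5587, -0.0152, 0.1239]
orientation: [179.6, -0.1, -11.3]
contact_force: [0.3, 0.1, -1.2]
gripper_width: 0.0129
[  -1.32629851   22.62559447  -15.50524311   51.89261589   -0.42392613
 -170.06828609]
```

View pics/s13.png

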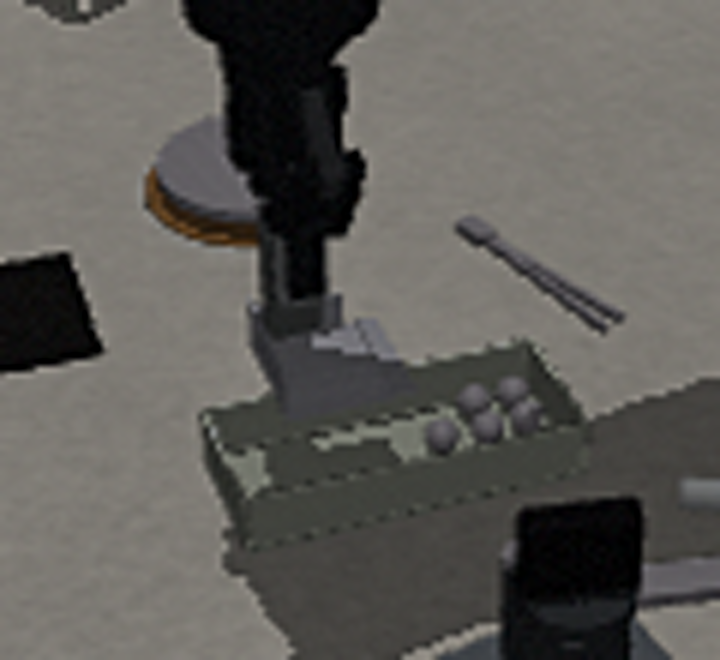

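View pics/top13.png

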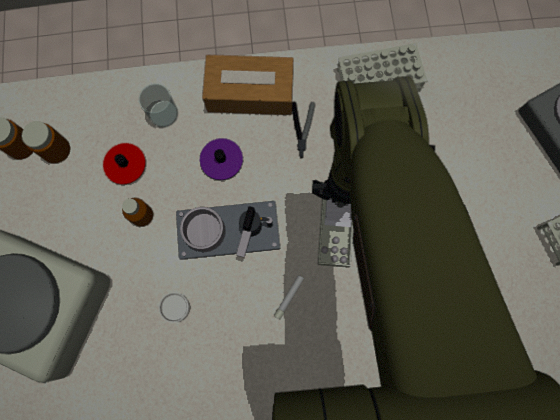

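```bash
python3 -m handwheel '[[[0,0,-0.02],[0,0,0],0.008],[[0,0,-0.035],[0,0,0],0.008],[[0,0,-0.046],[0,0,0],0.008],[[0,0,-0.046],[0,0,0],0.008],[[0,0,-0.046],[0,0,0],0.008]]' 70
python3 - <<'E'
from h import *
print(sense()['contact_force']);s=snap('scene');t=snap('top')
a=cv2.convertScaleAbs(cv2.cvtColor(np.asarray(s['pixels']),cv2.COLOR_RGB2BGR)[165:225,220:310],alpha=1.8)
b=cv2.convertScaleAbs(cv2.cvtColor(np.asarray(t['pixels']),cv2.COLOR_RGB2BGR)[185:275,300:370],alpha=1.8)
cv2.imwrite('pics/s14.png',cv2.resize(a,None,fx=8,fy=8,interpolation=2));cv2.imwrite('pics/t14.png',cv2.resize(b,None,fx=6,fy=6,interpolation=2))
E
```

```text
time_s: 19.77
position: [0.5592, -0.0152, 0.0784]
orientation: [179.6, -0.1, -11.2]
contact_force: [-0.4, -0.3, -1.0]
gripper_width: 0.0132
[-0.4428532  -0.26188091 -1.00284133]
```

View pics/s14.png

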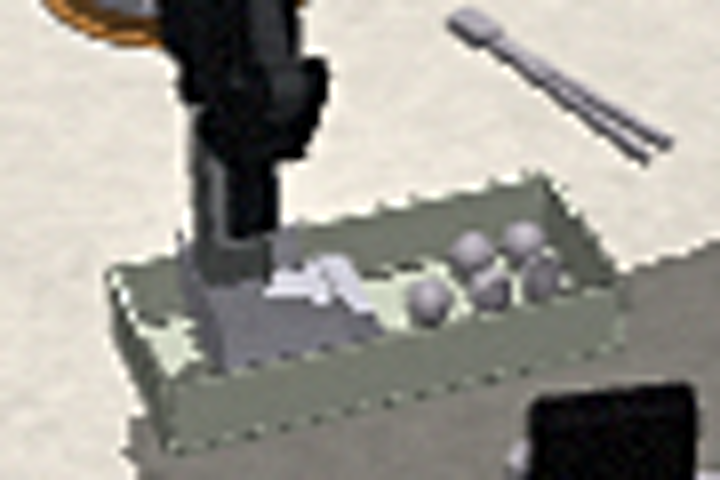

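View pics/t14.png

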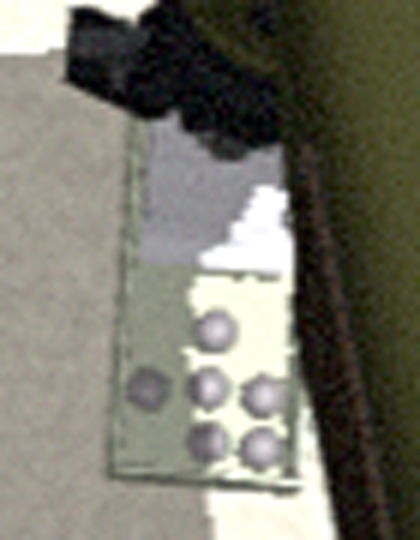

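```bash
python3 -m handwheel '[[[0,0,-0.008],[0,0,0],0.008],[[0,0,-0.013],[0,0,0],0.008],[[0,0,-0.015],[0,0,0],0.008],[[0,0,-0.015],[0,0,0],0.008]]' 70
python3 - <<'E'
from h import *
print(sense()['contact_force'],sense()['moment'])
E
```

```text
time_s: 20.38
position: [0.5593, -0.0153, 0.0644]
orientation: [179.6, -0.1, -11.2]
contact_force: [-2.2, -0.1, 6.1]
gripper_width: 0.013
[-2.19399756 -0.10048599  6.08495737] [0.09152104 0.56880083 0.02178828]
```

```bash
python3 -m handwheel '[[[-0.0049,0.001,0],[0,0,0],0.008],[[-0.0098,0.0019,0],[0,0,0],0.008],[[-0.0147,0.0029,0],[0,0,0],0.008],[[-0.0196,0.0038,0],[0,0,0],0.008],[[-0.0245,0.0048,0],[0,0,0],0.008],[[-0.0294,0.0058,0],[0,0,0],0.008],[[-0.0343,0.0067,0],[0,0,0],0.008],[[-0.0392,0.0077,0],[0,0,0],0.008],[[-0.0441,0.0086,0],[0,0,0],0.008],[[-0.049,0.0096,0],[0,0,0],0.008],[[-0.0539,0.0106,0],[0,0,0],0.008],[[-0.0588,0.0115,0],[0,0,0],0.008]]' 70
cat > v.py <<'E'
from h import *
import sys
i=sys.argv[1]
st=sense();print(st['contact_force'],st['moment'])
s=snap('scene');t=snap('top')
a=cv2.convertScaleAbs(cv2.cvtColor(np.asarray(s['pixels']),cv2.COLOR_RGB2BGR)[160:230,225:305],alpha=1.8)
b=cv2.convertScaleAbs(cv2.cvtColor(np.asarray(t['pixels']),cv2.COLOR_RGB2BGR)[185:275,310:365],alpha=1.8)
a=cv2.resize(a,(560,490),interpolation=2);b=cv2.resize(b,(240,392),interpolation=2)
o=np.zeros((490,800,3),np.uint8);o[:,:560]=a;o[:392,560:]=b
cv2.imwrite('pics/v%s.png'%i,o)
E
python3 v.py 15
```

```text
time_s: 21.88
position: [0.5004, -0.0038, 0.0645]
orientation: [179.6, -0.2, -11.2]
contact_force: [2.1, -0.2, 1.7]
gripper_width: 0.013
[ 2.12404986 -0.21788969  1.74605008] [-0.08725549 -0.41617193 -0.05058123]
```

View pics/v15.png

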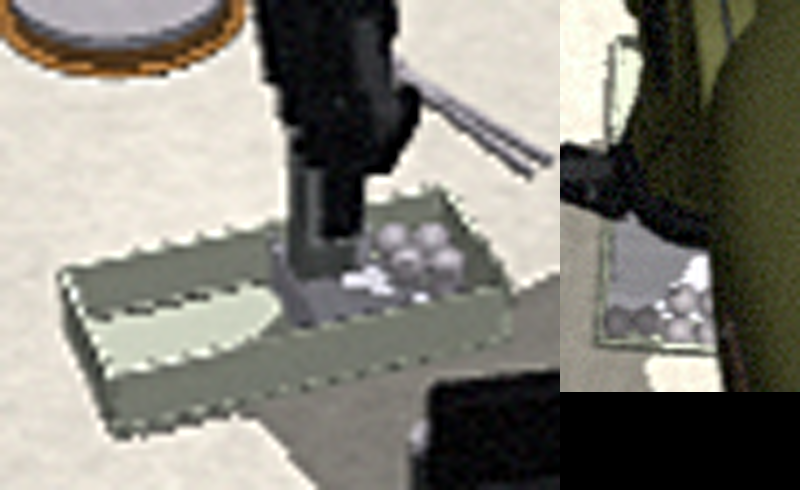

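The balls are gathering on the lip against the end wall. I'll push on slowly.

```bash
python3 -m handwheel '[[[-0.0025,0.0005,0],[0,0,0],0.008],[[-0.0049,0.001,0],[0,0,0],0.008],[[-0.0074,0.0014,0],[0,0,0],0.008],[[-0.0098,0.0019,0],[0,0,0],0.008],[[-0.0118,0.0023,0],[0,0,0],0.008],[[-0.0137,0.0027,0],[0,0,0],0.008],[[-0.0147,0.0029,0],[0,0,0],0.008],[[-0.0147,0.0029,0],[0,0,0],0.008]]' 70
python3 v.py 16
```

```text
time_s: 22.98
position: [0.4868, -0.0008, 0.0654]
orientation: [179.6, -0.3, -11.2]
contact_force: [4.5, -1.7, 6.6]
gripper_width: 0.0129
[ 4.54699107 -1.69770981  6.60124383] [-0.08040242 -0.69439063  0.0055069 ]
```

View pics/v16.png

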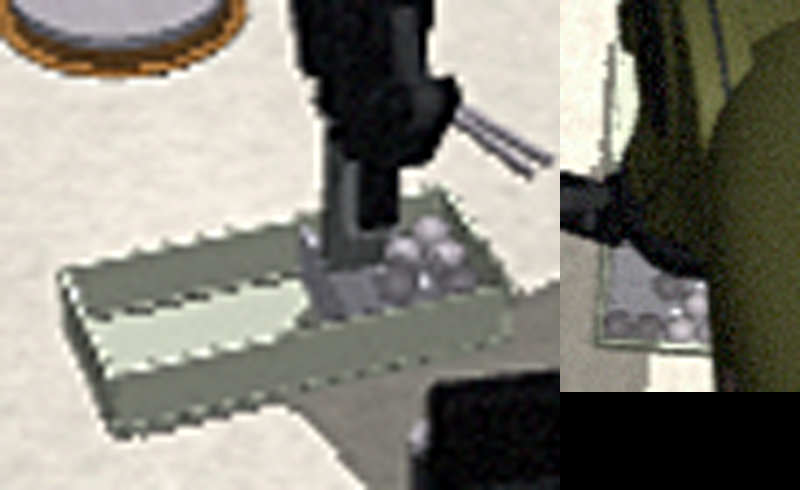

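```bash
python3 -m handwheel '[[[-0.002,0.0004,0],[0,0,0],0.008],[[-0.003,0.0006,0],[0,0,0],0.008],[[0.0005,0,0],[0.08,0.41,0],0.008],[[0.0025,-0.0005,0.0005],[0.163,0.817,0],0.008],[[0.005,-0.001,0.0005],[0.244,1.23,0],0.008],[[0.0072,-0.0014,0.001],[0.325,1.635,0],0.008],[[0.0095,-0.0019,0.001],[0.407,2.04,0],0.008],[[0.0115,-0.0023,0.001],[0.488,2.45,0],0.008],[[0.0135,-0.0026,0.0005],[0.57,2.86,0],0.008],[[0.0152,-0.003,0.0005],[0.65,3.27,0],0.008],[[0.0152,-0.003,0.0005],[0.65,3.27,0],0.008]]' 70
python3 v.py 17
```

```text
time_s: 24.45
position: [0.5008, -0.0036, 0.0655]
orientation: [179.6, 19.9, -11.2]
contact_force: [1.6, -1.4, 4.4]
gripper_width: 0.0132
[ 1.64721283 -1.37645134  4.35133835] [ 0.00923127 -0.39552482  0.03772564]
```

View pics/v17.png

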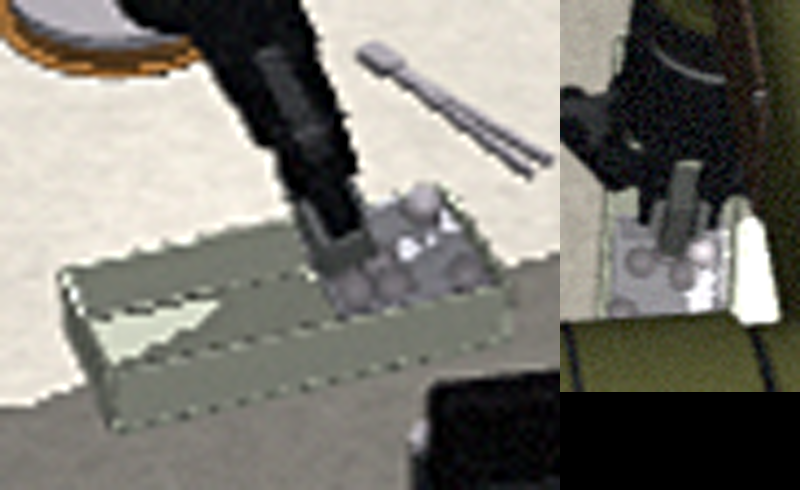

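```bash
python3 - <<'E'
from h import *
s=snap('scene');a=cv2.convertScaleAbs(cv2.cvtColor(np.asarray(s['pixels']),cv2.COLOR_RGB2BGR)[180:210,265:300],alpha=2.2)
cv2.imwrite('pics/w1.png',cv2.resize(a,None,fx=18,fy=18,interpolation=2))
E
```

```text
(no output)
```

View pics/w1.png

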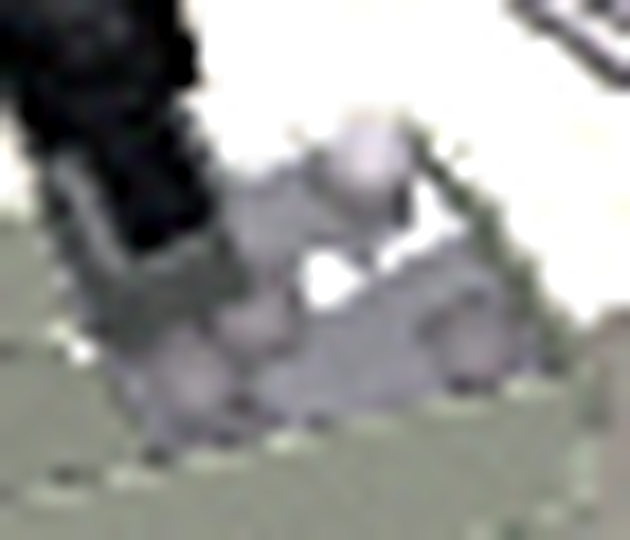

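Two balls are deep in the pan and two are wedged at the front corners against the end wall. I'll back off a little so the wedged ones settle, then lift and count.

```bash
python3 -m handwheel '[[[0.002,-0.0004,0.001],[0,0,0],0.008],[[0.005,-0.001,0.001],[0,0,0],0.008],[[0.008,-0.0016,0.001],[0,0,0],0.008],[[0.012,-0.0024,0.002],[0,0,0],0.008],[[0.016,-0.003,0.002],[0,0,0],0.008],[[0.02,-0.004,0.002],[0,0,0],0.008],[[0.02,-0.004,0.01],[0,0,0],0.008],[[0.02,-0.004,0.025],[0,0,0],0.008],[[0.02,-0.004,0.045],[0,0,0],0.008],[[0.02,-0.004,0.065],[0,0,0],0.008],[[0.02,-0.004,0.065],[0,0,0],0.008]]' 70
python3 v.py 18
```

```text
time_s: 25.98
position: [0.522, -0.0076, 0.1328]
orientation: [179.7, 19.6, -11.2]
contact_force: [-0.0, -0.0, -1.8]
gripper_width: 0.0133
[-0.04276195 -0.01823231 -1.77783647] [-0.06384668 -0.47591195 -0.01039547]
```

View pics/v18.png

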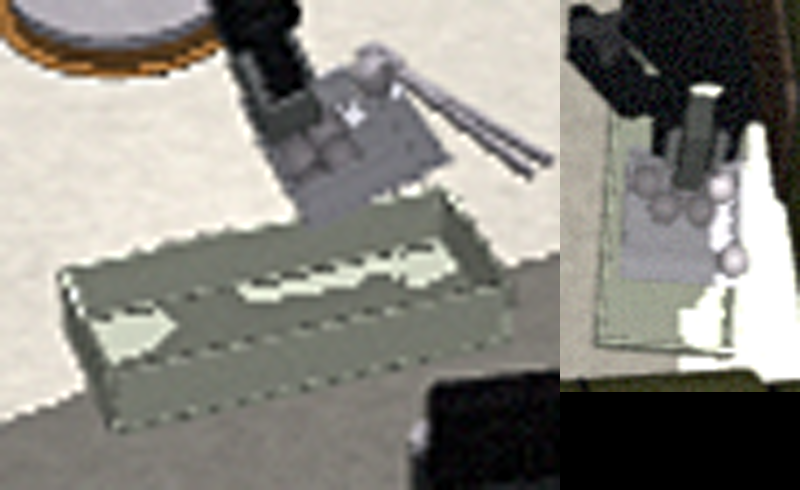

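```bash
python3 - <<'E'
from h import *
s=snap('scene');t=snap('top')
g=lambda q,y0,y1,x0,x1,k:cv2.resize(cv2.convertScaleAbs(cv2.cvtColor(np.asarray(q['pixels']),cv2.COLOR_RGB2BGR)[y0:y1,x0:x1],alpha=1.6),None,fx=k,fy=k,interpolation=2)
a=g(s,158,198,255,295,10);b=g(t,200,270,312,362,7)
o=np.zeros((490,750,3),np.uint8);o[:400,:400]=a;o[:,400:]=b;cv2.imwrite('pics/w2.png',o)
E
```

```text
(no output)
```

View pics/w2.png

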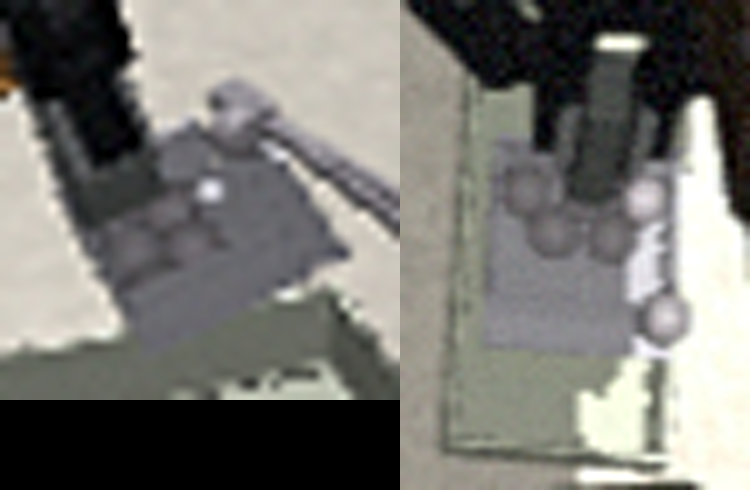

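```bash
python3 - <<'E'
from h import *
s=snap('scene');t=snap('top');r=lambda v:np.round(v*1000,1)
def tri(a,b):
    o1,d1=ray(s,a);o2,d2=ray(t,b);d1/=np.linalg.norm(d1);d2/=np.linalg.norm(d2)
    k=np.linalg.lstsq(np.c_[d1,-d2],o2-o1,rcond=None)[0];p,q=o1+k[0]*d1,o2+k[1]*d2
    return r((p+q)/2),r(np.linalg.norm(p-q))
print(tri((278.5,169),(349.9,245)))
for z in(.008,.011,.038,.1): print(z,r(plane(t,(349.9,245),z)),r(plane(s,(278.5,169),z)))
print(tri((268,182.4),(333.8,233.5)))
E
```

```text
(array([465.4, -24.8,  98.6]), np.float64(0.1))
0.008 [477.6 -37.3   8. ] [ 393.3 -141.     8. ]
0.011 [477.2 -36.9  11. ] [ 395.7 -137.2   11. ]
0.038 [473.6 -33.2  38. ] [ 417.2 -102.6   38. ]
0.1 [465.3 -24.7 100. ] [466.5 -23.1 100. ]
(array([501.9,  -2.1,  80.5]), np.float64(15.7))
```

```bash
cat > m.py <<'E'
from h import *
from scipy.spatial.transform import Rotation as Ro
# scoop frame from TCP: scoop x=-? computed: tool yaw->heading = yaw+180 ; tool z down
def scoopT(st,dx=0.,dz=-0.0014):
    p=np.array(st['position']);R=Ro.from_euler('xyz',st['orientation'],degrees=True).as_matrix()
    Rs=np.c_[-R[:,0],R[:,1],-R[:,2]]
    T=np.eye(4);T[:3,:3]=Rs;T[:3,3]=p+Rs@np.array([dx,0,dz]);return T
def draw(q,st,y0,y1,x0,x1,k,dx=0.):
    im=cv2.cvtColor(np.asarray(q['pixels']),cv2.COLOR_RGB2BGR)
    g=cv2.resize(cv2.convertScaleAbs(im[y0:y1,x0:x1],alpha=1.6),None,fx=k,fy=k,interpolation=2)
    T=scoopT(st,dx)
    def P(v):
        u=proj(q,(T@np.r_[v,1])[:3]);return tuple(int(round(a)) for a in((u[0]-x0+.5)*k-.5,(u[1]-y0+.5)*k-.5))
    b=[(.046,.028,-.059),(.046,-.028,-.059),(-.012,-.028,-.06),(-.012,.028,-.06)]
    for i in range(4): cv2.line(g,P(b[i]),P(b[(i+1)%4]),(0,0,255),1)
    w=[(.046,.028,-.04),(-.012,.028,-.04),(-.012,-.028,-.04),(.046,-.028,-.04)]
    for i in range(3): cv2.line(g,P(w[i]),P(w[i+1]),(0,200,0),1)
    return g
E
python3 - <<'E'
from m import *
s=snap('scene');t=snap('top');st=sense()
a=draw(s,st,158,208,250,300,8);b=draw(t,st,200,270,312,362,7)
o=np.zeros((490,750,3),np.uint8);o[:400,:400]=a;o[:,400:]=b;cv2.imwrite('pics/w3.png',o)
E
```

```text
(no output)
```

View pics/w3.png

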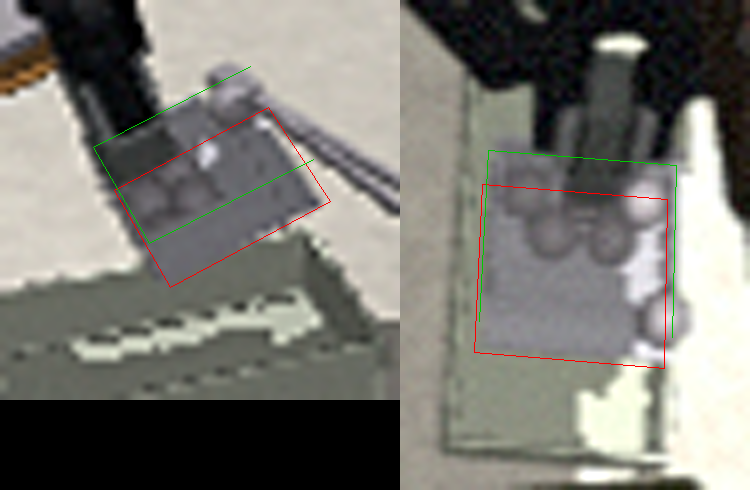

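The model overlay fits. Four balls are in the pan, and one is balanced on top of the scoop's left side wall at top px (350,245). I'll roll the scoop left side up with a small -y jerk so it drops into the pan.

```bash
python3 -m handwheel '[[[0,-0.004,0],[-1.0,0.2,0],0.008],[[0,-0.010,0],[-2.0,0.4,0],0.008],[[0,-0.012,0],[-3.0,0.6,0],0.008],[[0,-0.012,0],[-3.0,0.6,0],0.008],[[0,-0.012,0],[-3.0,0.6,0],0.008]]' 70
python3 - <<'E'
from m import *
s=snap('scene');t=snap('top');st=sense()
a=draw(s,st,158,208,250,300,8);b=draw(t,st,200,270,312,362,7)
o=np.zeros((490,750,3),np.uint8);o[:400,:400]=a;o[:,400:]=b;cv2.imwrite('pics/w4.png',o)
E
```

```text
time_s: 27.0
position: [0.5203, -0.0196, 0.1298]
orientation: [160.2, 18.9, -17.7]
contact_force: [0.4, -1.3, -2.4]
gripper_width: 0.013
```

View pics/w4.png

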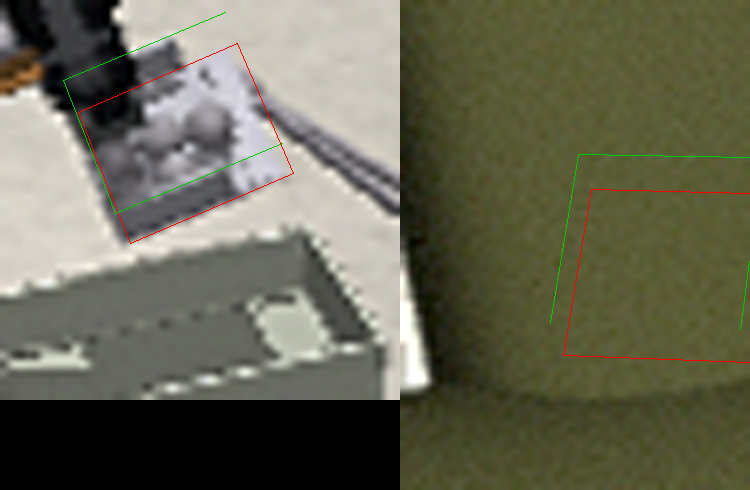

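```bash
python3 -m handwheel '[[[0,0.004,0],[1.0,-0.2,0],0.008],[[0,0.008,0],[2.0,-0.4,0],0.008],[[0,0.012,0.01],[3.0,-0.6,0],0.008],[[0,0.012,0.01],[3.0,-0.6,0],0.008],[[0,0.012,0.01],[3.0,-0.6,0],0.008]]' 70
python3 - <<'E'
from m import *
s=snap('scene','scene19.png');t=snap('top','top19.png');st=sense();print(st['contact_force'])
a=draw(s,st,158,208,250,300,8);b=draw(t,st,200,270,312,362,7)
o=np.zeros((490,750,3),np.uint8);o[:400,:400]=a;o[:,400:]=b;cv2.imwrite('pics/w5.png',o)
E
```

```text
time_s: 27.72
position: [0.5202, -0.0085, 0.1401]
orientation: [179.6, 19.9, -11.3]
contact_force: [0.5, 0.1, -2.2]
gripper_width: 0.013
[-0.25669678  0.43789105 -1.54681432]
```

View pics/w5.png

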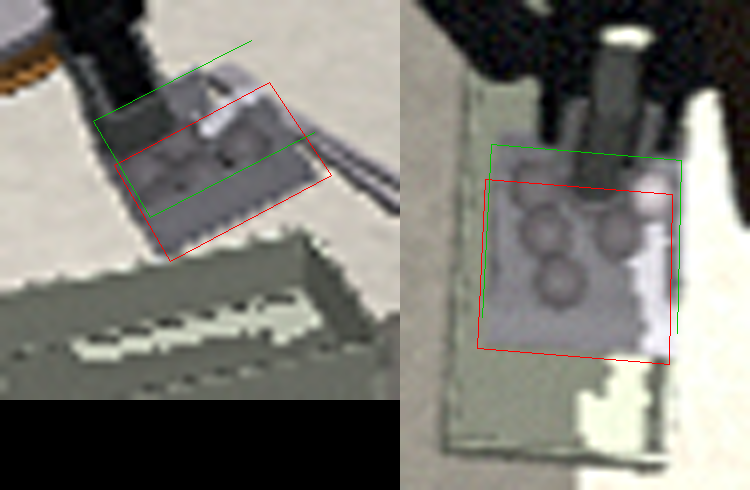

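View pics/top19.png

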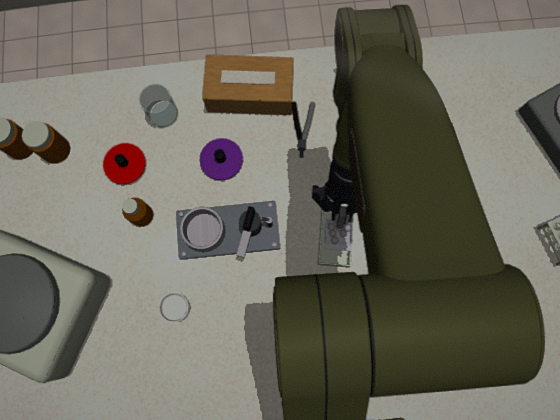

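View pics/scene19.png

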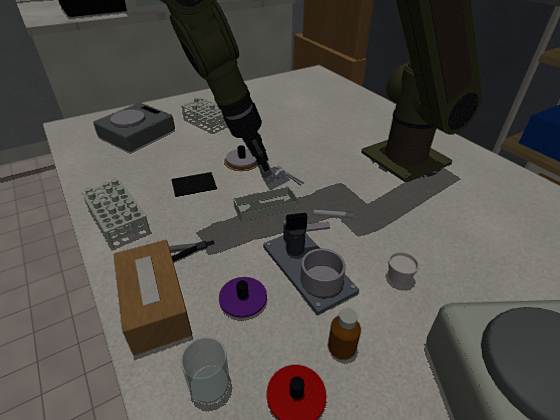

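Five balls are now in the pan, and the tray area visible in the top view looks empty. Carry it to the jar, mouth still tipped up.

```bash
python3 -m handwheel '[[[0,0,0.02],[0,0,0],0.008],[[0,0,0.05],[0,0,0],0.008],[[0.003,0.01,0.07],[0,0,-0.5],0.008],[[0.01,0.03,0.075],[0,0,-1.3],0.008],[[0.015,0.06,0.075],[0,0,-2.3],0.008],[[0.02,0.09,0.075],[0,0,-3.3],0.008],[[0.025,0.12,0.075],[0,0,-4.3],0.008],[[0.03,0.15,0.075],[0,0,-5.3],0.008],[[0.038,0.18,0.075],[0,0,-6.3],0.008],[[0.045,0.205,0.075],[0,0,-7.3],0.008],[[0.05,0.225,0.075],[0,0,-8.1],0.008],[[0.0515,0.235,0.075],[0,0,-8.6],0.008],[[0.0515,0.238,0.075],[0,0,-8.6],0.008],[[0.0515,0.238,0.075],[0,0,-8.6],0.008]]' 70
python3 - <<'E'
from m import *
s=snap('scene','scene20.png');t=snap('top','top20.png');st=sense();print(st['contact_force'],st['joint_pos'])
E
```

```text
time_s: 29.58
position: [0.5712, 0.2304, 0.2143]
orientation: [179.5, 19.9, -62.8]
contact_force: [-0.0, -0.5, -2.0]
gripper_width: 0.0132
[-1.41606206 -1.0401288  -1.93245141] [  12.52484287   28.35194104    5.41570962   72.73022673   19.15430903
 -105.65294171]
```

View pics/scene20.png

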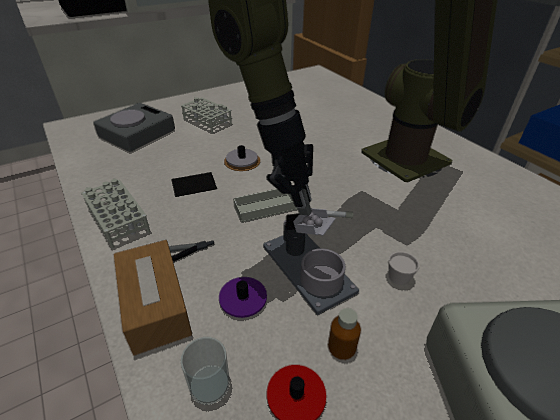

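View pics/top20.png

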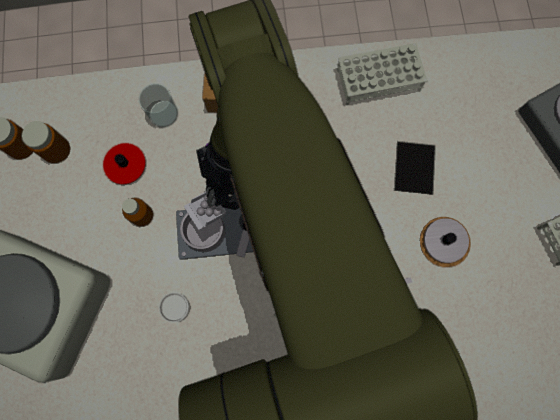

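```bash
python3 - <<'E'
from m import *
s=snap('scene');t=snap('top');st=sense()
a=draw(s,st,170,300,270,370,4);b=draw(t,st,185,265,170,250,5)
o=np.zeros((520,800,3),np.uint8);o[:520,:400]=a;o[:400,400:]=b;cv2.imwrite('pics/w6.png',o)
E
```

```text
(no output)
```

View pics/w6.png

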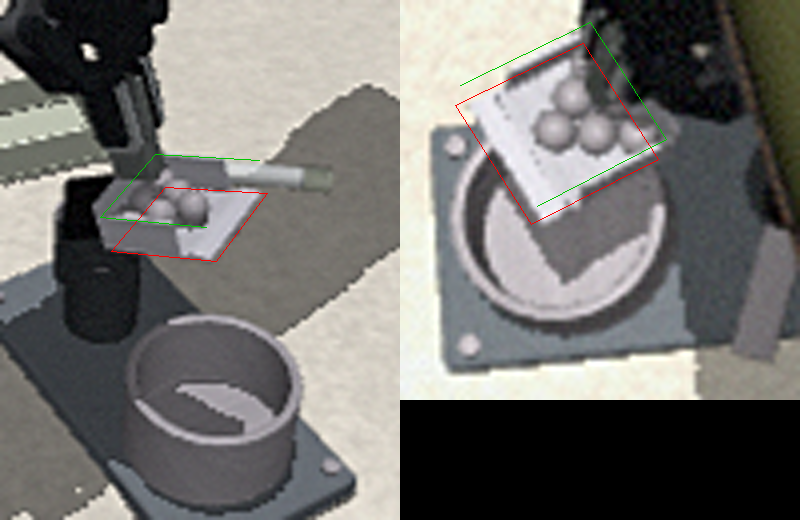

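```bash
python3 -m handwheel '[[[0,0,-0.01],[-0.6,-0.3,0],0.008],[[0,-0.001,-0.02],[-1.2,-0.6,0],0.008],[[0.001,-0.002,-0.035],[-1.8,-0.9,0],0.008],[[0.002,-0.003,-0.05],[-2.3,-1.18,0],0.008],[[0.002,-0.0037,-0.065],[-2.5,-1.28,0],0.008],[[0.002,-0.0037,-0.08],[-2.5,-1.28,0],0.008],[[0.002,-0.0037,-0.083],[-2.5,-1.28,0],0.008],[[0.002,-0.0037,-0.083],[-2.5,-1.28,0],0.008]]' 70
python3 - <<'E'
from m import *
s=snap('scene');t=snap('top');st=sense();print(st['contact_force'])
a=draw(s,st,170,300,270,370,4);b=draw(t,st,185,265,170,250,5)
o=np.zeros((520,800,3),np.uint8);o[:520,:400]=a;o[:400,400:]=b;cv2.imwrite('pics/w7.png',o)
E
```

```text
time_s: 30.78
position: [0.5739, 0.2257, 0.1315]
orientation: [179.6, 3.1, -62.9]
contact_force: [-0.7, 0.6, -1.6]
gripper_width: 0.013
[-0.34279418  0.8071047  -0.80588647]
```

View pics/w7.png

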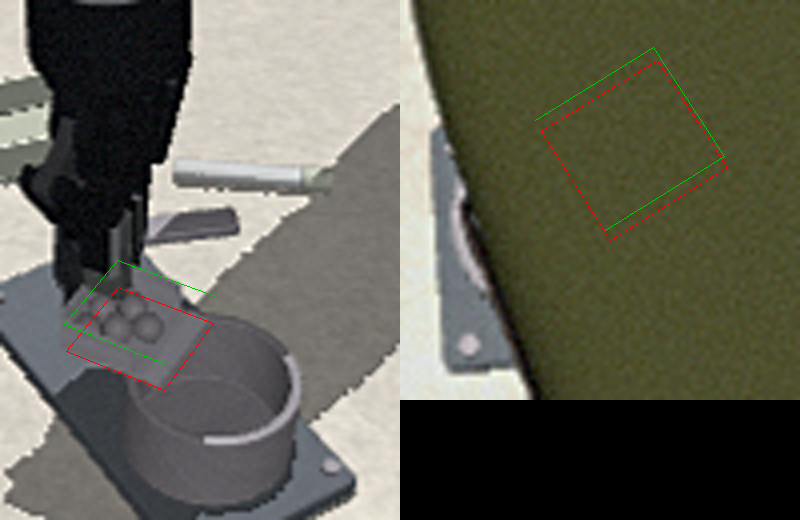

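The lip is over the jar mouth and the balls are in the pan. Pour.

```bash
python3 -m handwheel '[[[-0.0032,0.0062,0.005],[-0.97,-0.5,0],0.008],[[-0.0064,0.0125,0.0096],[-1.93,-0.99,0],0.008],[[-0.0092,0.018,0.012],[-2.67,-1.37,0],0.008],[[-0.012,0.0233,0.0146],[-3.41,-1.75,0],0.008],[[-0.0149,0.029,0.016],[-4.15,-2.13,0],0.008],[[-0.0178,0.0347,0.0175],[-4.89,-2.51,0],0.008],[[-0.0208,0.0405,0.018],[-5.63,-2.9,0],0.008],[[-0.0238,0.0463,0.018],[-6.37,-3.28,0],0.008],[[-0.0273,0.053,0.017],[-7.26,-3.73,0],0.008],[[-0.0309,0.0602,0.0158],[-8.15,-4.19,0],0.008],[[-0.0309,0.0602,0.0158],[-8.15,-4.19,0],0.008],[[-0.0309,0.0602,0.0158],[-8.15,-4.19,0],0.008],[[-0.0309,0.0602,0.0158],[-8.15,-4.19,0],0.008]]' 70
python3 - <<'E'
from m import *
s=snap('scene');t=snap('top');st=sense();print(st['contact_force'],st['joint_pos'])
a=draw(s,st,170,300,270,370,4);b=draw(t,st,185,265,170,250,5)
o=np.zeros((520,800,3),np.uint8);o[:520,:400]=a;o[:400,400:]=b;cv2.imwrite('pics/w8.png',o)
E
```

```text
time_s: 32.5
position: [0.5441, 0.2856, 0.1493]
orientation: [-180.0, -51.8, -63.2]
contact_force: [-0.7, -0.7, -0.2]
gripper_width: 0.013
[-0.42603287 -0.25995467  0.1771002 ] [ 48.97581481  41.66022831   2.88842297  76.8723731  -46.69836584
 -56.58450806]
```

View pics/w8.png

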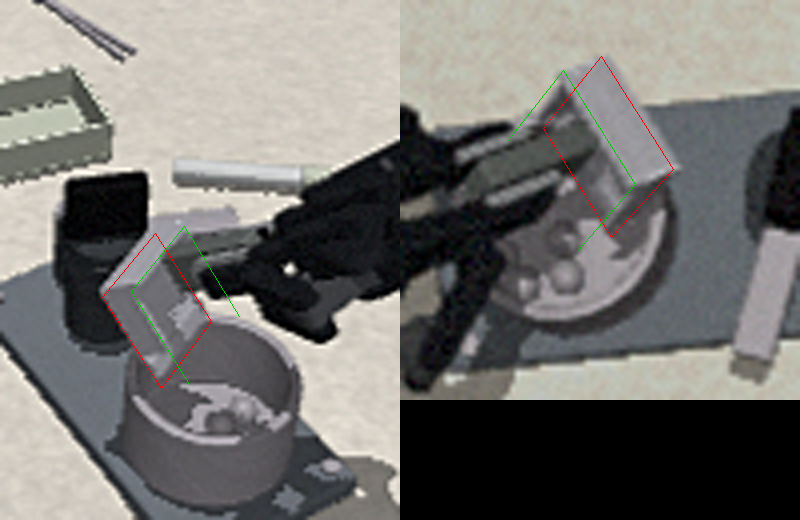

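```bash
python3 -m handwheel '[[[0,-0.005,0.03],[0.5,0.3,0],0.008],[[0.005,-0.015,0.06],[2,1,0],0.008],[[0.01,-0.025,0.08],[3.4,1.75,0],0.008],[[0.015,-0.035,0.09],[4.9,2.5,0],0.008],[[0.02,-0.045,0.1],[6.3,3.2,0],0.008],[[0.025,-0.06,0.1],[7.7,3.95,0],0.008],[[0.025,-0.06,0.1],[7.7,3.95,0],0.008],[[0.025,-0.06,0.1],[7.7,3.95,0],0.008]]' 70
python3 - <<'E'
from m import *
s=snap('scene');t=snap('top');st=sense();print(st['contact_force'],st['joint_pos'])
g=lambda q,y0,y1,x0,x1,k:cv2.resize(cv2.convertScaleAbs(cv2.cvtColor(np.asarray(q['pixels']),cv2.COLOR_RGB2BGR)[y0:y1,x0:x1],alpha=1.6),None,fx=k,fy=k,interpolation=2)
a=g(s,170,310,230,370,4);b=g(t,185,275,300,360,4);c=g(t,195,265,170,230,4)
o=np.zeros((560,800,3),np.uint8);o[:,:560]=a;o[:280,560:]=c;
b=cv2.resize(b,(186,280));o[280:,560:746]=b;cv2.imwrite('pics/w9.png',o)
E
```

```text
time_s: 33.6
position: [0.5689, 0.2247, 0.2494]
orientation: [179.7, 0.1, -63.1]
contact_force: [-0.5, 0.4, -1.3]
gripper_width: 0.0126
[-0.48675885  0.17554564 -1.21295303] [ 2.16680529e+01  2.37391800e+01  5.81602959e+00  7.24041740e+01
  6.19124347e-02 -9.53335287e+01]
```

View pics/w9.png

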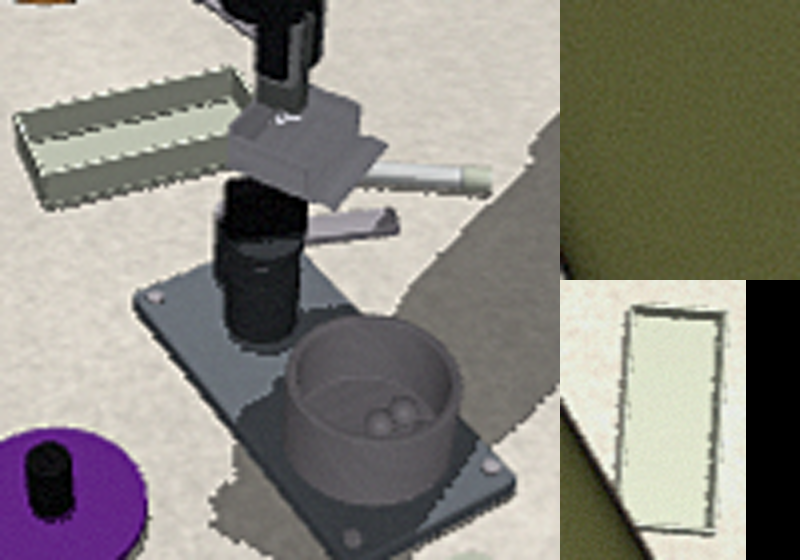

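```bash
python3 -m handwheel '[[[0,-0.03,0],[0,0,0],0.008],[[0,-0.08,0],[0,0,0],0.008],[[0,-0.13,0],[0,0,0],0.008],[[0,-0.18,0],[0,0,0],0.008],[[0,-0.23,0],[0,0,0],0.008],[[0,-0.28,0],[0,0,0],0.008],[[0,-0.33,0],[0,0,0],0.008],[[0,-0.38,0],[0,0,0],0.008],[[0.02,-0.42,0],[0,0,0],0.008],[[0.03,-0.43,0],[0,0,0],0.008],[[0.03,-0.43,0],[0,0,0],0.008]]' 70
python3 - <<'E'
from m import *
s=snap('scene','scene21.png');t=snap('top','top21.png')
g=lambda q,y0,y1,x0,x1,k:cv2.resize(cv2.convertScaleAbs(cv2.cvtColor(np.asarray(q['pixels']),cv2.COLOR_RGB2BGR)[y0:y1,x0:x1],alpha=1.8),None,fx=k,fy=k,interpolation=2)
b=g(t,185,275,300,360,5);c=g(t,200,255,172,237,7)
o=np.zeros((450,760,3),np.uint8);o[:385,:455]=c;o[:,460:]=b;cv2.imwrite('pics/w10.png',o)
E
```

```text
time_s: 35.08
position: [0.5989, -0.2028, 0.2483]
orientation: [179.6, 0.1, -62.9]
contact_force: [-0.3, 0.8, -1.8]
gripper_width: 0.013
```

View pics/w10.png

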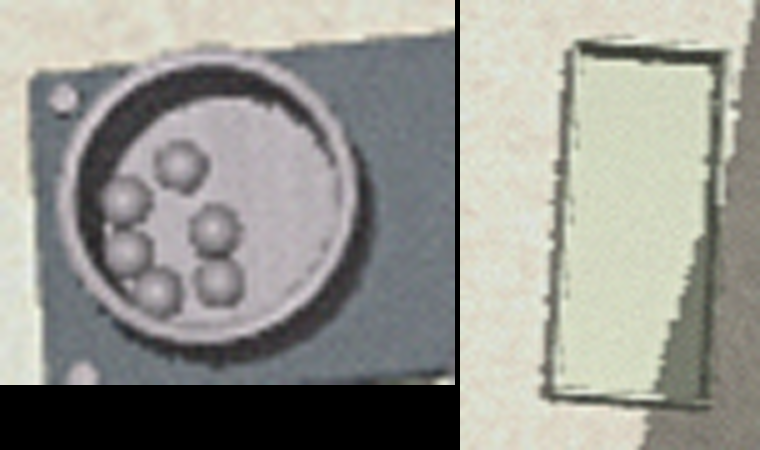

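View pics/top21.png

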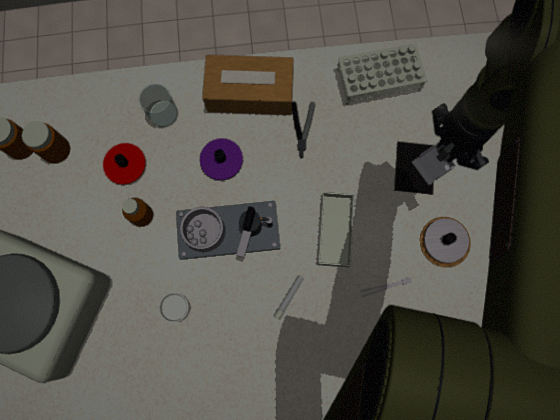

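View pics/scene21.png

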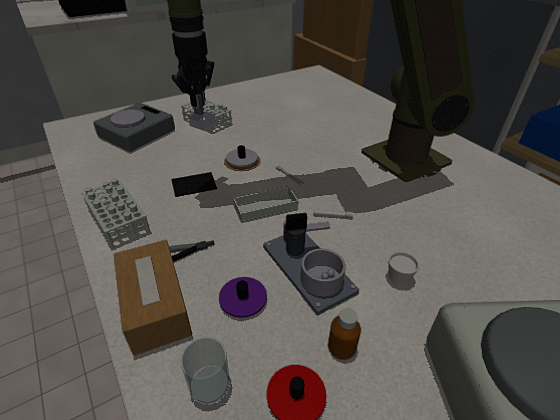

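All six balls are in the jar (crop left) and the tray is empty. Next, the scoop goes on the mat.

```bash
python3 -m handwheel '[[[0.005,-0.003,-0.01],[0,0,-1.2],0.008],[[0.015,-0.007,-0.03],[0,0,-2.5],0.008],[[0.025,-0.01,-0.06],[0,0,-3.8],0.008],[[0.035,-0.015,-0.09],[0,0,-5.1],0.008],[[0.04,-0.018,-0.12],[0,0,-6.2],0.008],[[0.04,-0.018,-0.15],[0,0,-6.6],0.008],[[0.04,-0.018,-0.17],[0,0,-6.6],0.008],[[0.04,-0.018,-0.175],[0,0,-6.6],0.008],[[0.04,-0.018,-0.175],[0,0,-6.6],0.008]]' 70
python3 - <<'E'
from m import *
s=snap('scene');st=sense();print(st['contact_force'])
cv2.imwrite('pics/w11.png',draw(s,st,120,220,150,250,6))
E
```

```text
time_s: 36.3
position: [0.6381, -0.2189, 0.0742]
orientation: [179.6, 0.2, -102.4]
contact_force: [-0.1, -0.2, -1.1]
gripper_width: 0.0132
[ 0.66646792 -0.36401538 -1.02459614]
```

View pics/w11.png

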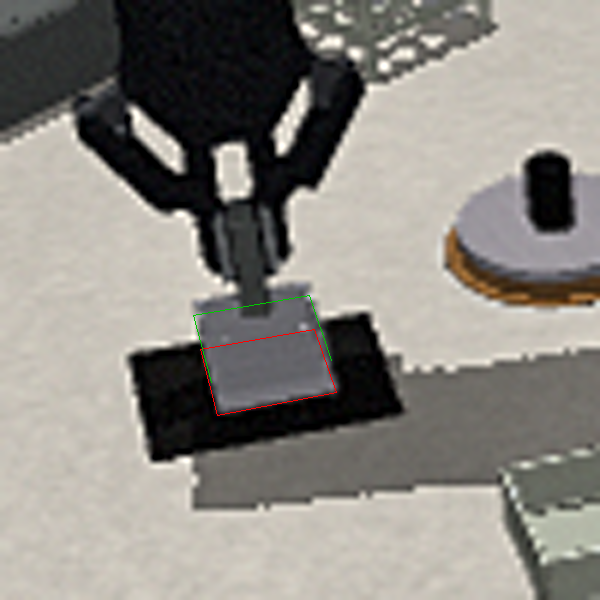

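```bash
python3 -m handwheel '[[[0,0,-0.006],[0,0,0],0.008],[[0,0,-0.0105],[0,0,0],0.008],[[0,0,-0.0118],[0,0,0],0.008],[[0,0,-0.0118],[0,0,0],0.008],[[0,0,-0.0115],[0,0,0],0.05],[[0,0,-0.0115],[0,0,0],0.05],[[0,0,-0.0115],[0,0,0],0.05],[[0,0,-0.0115],[0,0,0],0.05],[[0,0,0.02],[0,0,0],0.05],[[0,0,0.06],[0,0,0],0.05],[[0,0,0.11],[0,0,0],0.05],[[0,0,0.13],[0,0,0],0.05],[[0,0,0.13],[0,0,0],0.05]]' 40
python3 - <<'E'
from m import *
s=snap('scene');t=snap('top','top22.png');cv2.imwrite('pics/w12.png',cv2.resize(cv2.cvtColor(np.asarray(s['pixels']),cv2.COLOR_RGB2BGR)[130:210,150:270],None,fx=6,fy=6,interpolation=2))
E
```

```text
time_s: 37.98
position: [0.6399, -0.2198, 0.207]
orientation: [180.0, 0.1, -102.4]
contact_force: [-0.3, -0.2, -0.7]
gripper_width: 0.0498
```

View pics/w12.png

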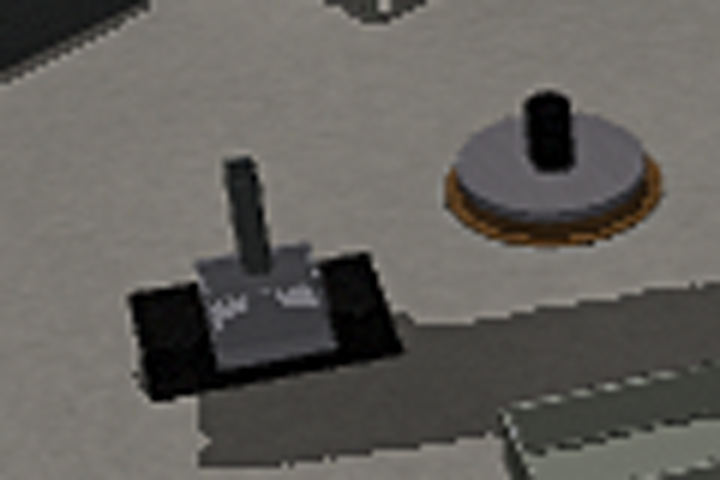

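View pics/top22.png

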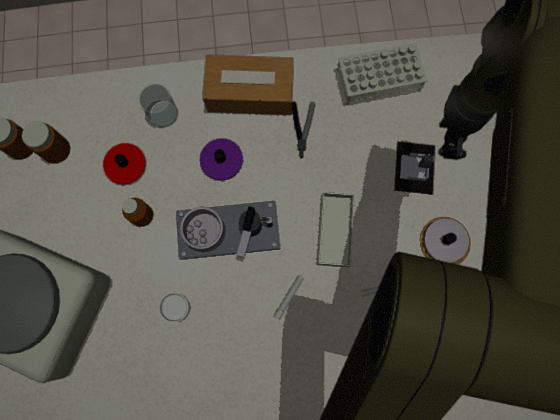

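```bash
python3 - <<'E'
from m import *
s=snap('scene');t=snap('top');r=lambda v:np.round(v*1000,1)
for q,n,b in((s,'s',(200,275,140,180)),(t,'t',(415,475,212,272))):
    im=np.asarray(q['pixels']);x0,x1,y0,y1=b
    hsv=cv2.cvtColor(im,cv2.COLOR_RGB2HSV)[y0:y1,x0:x1]
    m=((hsv[...,1]<60)&(hsv[...,2]>60)&True).astype(np.uint8)
    k=(hsv[...,2]<25).astype(np.uint8)
    for nm,mm in(('dark',k),):
        c=max(cv2.findContours(mm,0,2)[0],key=cv2.contourArea);print(n,nm,cv2.contourArea(c),cv2.boundingRect(c),(x0,y0))
S=lambda x,y:((x+.5)/6-.5+150,(y+.5)/6-.5+130)
e=[S(*p) for p in((457,165),(647,163),(552,215),(475,192),(630,190),(470,135),(635,135))]
P=np.array([plane(s,p,.022)[:2] for p in e]);M=np.c_[2*P,np.ones(len(P))];x=np.linalg.lstsq(M,(P**2).sum(1),rcond=None)[0];print('disc scene',r(x[:2]),r(np.sqrt(x[2]+x[0]**2+x[1]**2)))
print('knobtop scene',r(plane(s,S(547,99),.056)))
crop(t,'w13.png',415,475,212,272,10)
E
```

```text
s dark 61.5 (38, 6, 7, 12) (200, 140)
t dark 92.0 (27, 21, 14, 12) (415, 212)
disc scene [ 466.9 -242.6] 50.1
knobtop scene [ 465.5 -247.2   56. ]
```

View pics/w13.png

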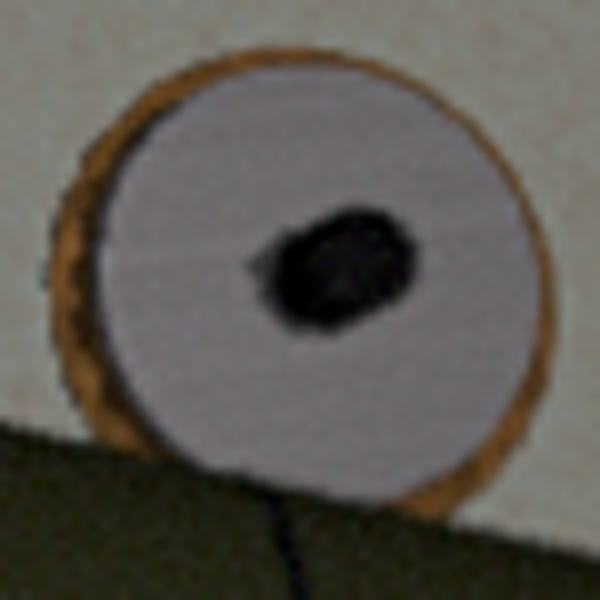

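```bash
python3 -m handwheel '[[[-0.04,-0.005,0],[0,0,0.5],0.05],[[-0.08,-0.012,0],[0,0,1],0.05],[[-0.12,-0.02,-0.02],[0,0,1.5],0.05],[[-0.16,-0.028,-0.05],[0,0,2.07],0.05],[[-0.1754,-0.0298,-0.09],[0,0,2.07],0.05],[[-0.1754,-0.0298,-0.11],[0,0,2.07],0.05],[[-0.1754,-0.0298,-0.11],[0,0,2.07],0.05],[[-0.1754,-0.0298,-0.11],[0,0,2.07],0.05]]' 40
python3 - <<'E'
from m import *
s=snap('scene');cv2.imwrite('pics/w14.png',cv2.resize(cv2.cvtColor(np.asarray(s['pixels']),cv2.COLOR_RGB2BGR)[110:190,190:290],None,fx=7,fy=7,interpolation=2))
E
```

```text
time_s: 39.17
position: [0.4626, -0.2489, 0.093]
orientation: [179.5, 0.2, -90.0]
contact_force: [-0.4, 0.6, -0.1]
gripper_width: 0.0501
```

View pics/w14.png

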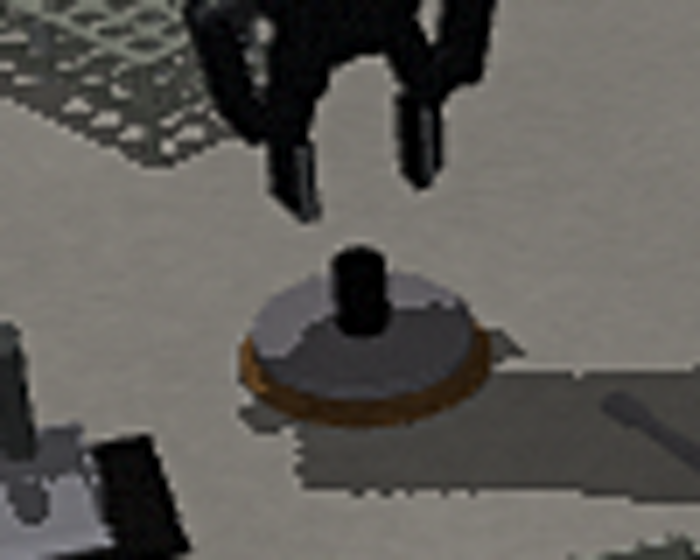

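```bash
python3 -m handwheel '[[[0.0019,-0.0007,-0.025],[0,0,0],0.05],[[0.0019,-0.0007,-0.045],[0,0,0],0.05],[[0.0019,-0.0007,-0.0505],[0,0,0],0.05],[[0.0019,-0.0007,-0.0505],[0,0,0],0.05],[[0.0019,-0.0007,-0.0505],[0,0,0],0.018],[[0.0019,-0.0007,-0.0505],[0,0,0],0.018],[[0.0019,-0.0007,-0.0505],[0,0,0],0.018],[[0.0019,-0.0007,-0.0505],[0,0,0],0.018],[[0.0019,-0.0007,-0.0505],[0,0,0],0.018]]' 40
```

```text
time_s: 40.35
position: [0.4658, -0.2502, 0.044]
orientation: [179.7, 0.1, -90.0]
contact_force: [-1.0, -0.5, 6.8]
gripper_width: 0.0227
```

```bash
python3 -m handwheel '[[[0,0,0.03],[0,0,0],0.018],[[0,0,0.07],[0,0,0],0.018],[[0.003,0.03,0.11],[0,0,0],0.018],[[0.01,0.08,0.14],[0,0,0],0.018],[[0.02,0.13,0.14],[0,0,0],0.018],[[0.028,0.18,0.14],[0,0,0],0.018],[[0.036,0.23,0.14],[0,0,0],0.018],[[0.044,0.28,0.14],[0,0,0],0.018],[[0.052,0.33,0.14],[0,0,0],0.018],[[0.06,0.38,0.14],[0,0,0],0.018],[[0.066,0.43,0.14],[0,0,0],0.018],[[0.073,0.48,0.14],[0,0,0],0.018],[[0.0796,0.52,0.14],[0,0,0],0.018],[[0.0796,0.531,0.12],[0,0,0],0.018],[[0.0796,0.531,0.10],[0,0,0],0.018],[[0.0796,0.531,0.08],[0,0,0],0.018],[[0.0796,0.531,0.08],[0,0,0],0.018],[[0.0796,0.531,0.08],[0,0,0],0.018]]' 40
python3 - <<'E'
from m import *
s=snap('scene');cv2.imwrite('pics/w15.png',cv2.resize(cv2.cvtColor(np.asarray(s['pixels']),cv2.COLOR_RGB2BGR)[180:310,260:380],None,fx=5,fy=5,interpolation=2))
E
```

```text
time_s: 42.6
position: [0.5455, 0.2807, 0.1244]
orientation: [179.7, 0.1, -90.0]
contact_force: [0.3, 0.6, -2.1]
gripper_width: 0.0226
```

View pics/w15.png

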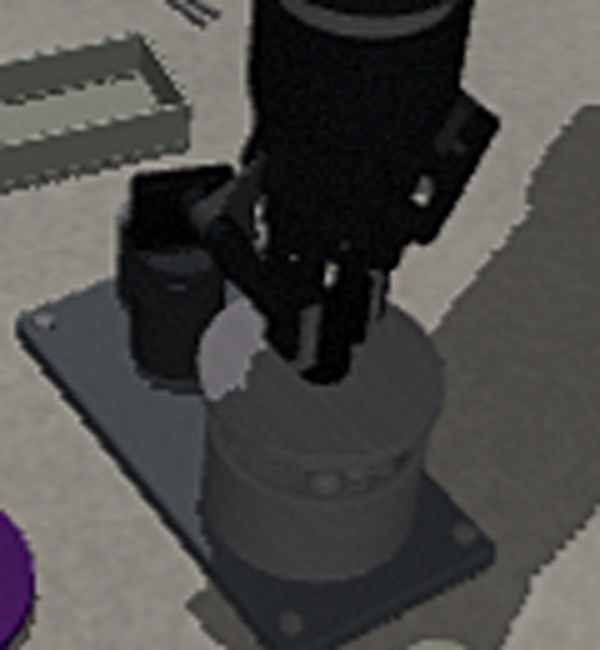

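```bash
python3 -m handwheel '[[[0,0,-0.006],[0,0,0],0.018],[[0,0,-0.012],[0,0,0],0.018],[[0,0,-0.017],[0,0,0],0.018],[[0,0,-0.022],[0,0,0],0.018],[[0,0,-0.0255],[0,0,0],0.018],[[0,0,-0.027],[0,0,0],0.018],[[0,0,-0.027],[0,0,0],0.018]]' 40
python3 - <<'E'
from m import *
print(sense()['contact_force'])
s=snap('scene');cv2.imwrite('pics/w16.png',cv2.resize(cv2.cvtColor(np.asarray(s['pixels']),cv2.COLOR_RGB2BGR)[180:310,260:380],None,fx=5,fy=5,interpolation=2))
E
```

```text
time_s: 43.52
position: [0.5457, 0.2808, 0.0991]
orientation: [179.8, 0.1, -90.0]
contact_force: [-2.2, -0.7, 4.9]
gripper_width: 0.0224
[-2.1702596  -0.7352818   4.86647189]
```

View pics/w16.png

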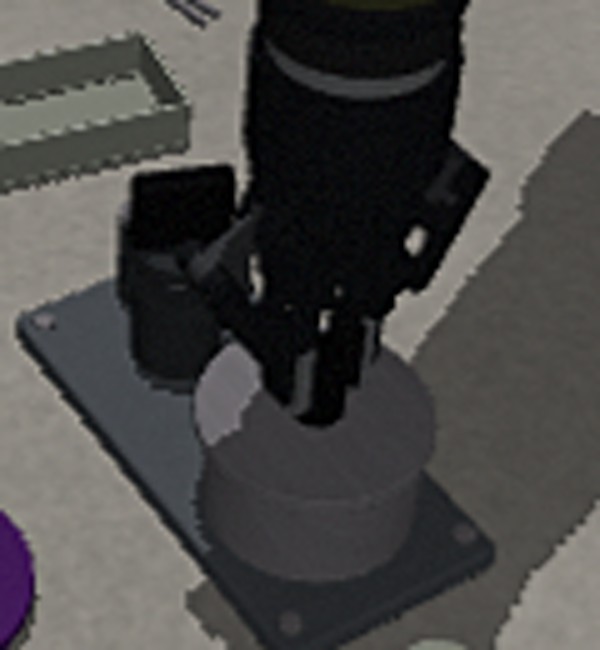

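```bash
python3 -m handwheel '[[[0,0,0],[0,0,0],0.045],[[0,0,0],[0,0,0],0.045],[[0,0,0],[0,0,0],0.045],[[0,0,0.03],[0,0,0],0.045],[[0,0,0.07],[0,0,0],0.045],[[0,-0.02,0.09],[0,0,1.5],0.045],[[0,-0.05,0.09],[0,0,3],0.045],[[0,-0.08,0.09],[0,0,4.5],0.045],[[0,-0.1,0.09],[0,0,6],0.045],[[-0.001,-0.1045,0.09],[0,0,7.5],0.045],[[-0.001,-0.1045,0.09],[0,0,9],0.045],[[-0.001,-0.1045,0.09],[0,0,10.5],0.045],[[-0.001,-0.1045,0.09],[0,0,11.5],0.045],[[-0.001,-0.1045,0.09],[0,0,11.5],0.045]]' 40
python3 - <<'E'
from m import *
print(sense()['contact_force'])
s=snap('scene');cv2.imwrite('pics/w17.png',cv2.resize(cv2.cvtColor(np.asarray(s['pixels']),cv2.COLOR_RGB2BGR)[180:310,250:380],None,fx=5,fy=5,interpolation=2))
E
```

```text
time_s: 45.32
position: [0.5447, 0.1763, 0.189]
orientation: [179.8, 0.1, -21.1]
contact_force: [-0.3, -0.6, 0.8]
gripper_width: 0.0447
[-0.26732567 -0.63419068  0.809565  ]
```

View pics/w17.png

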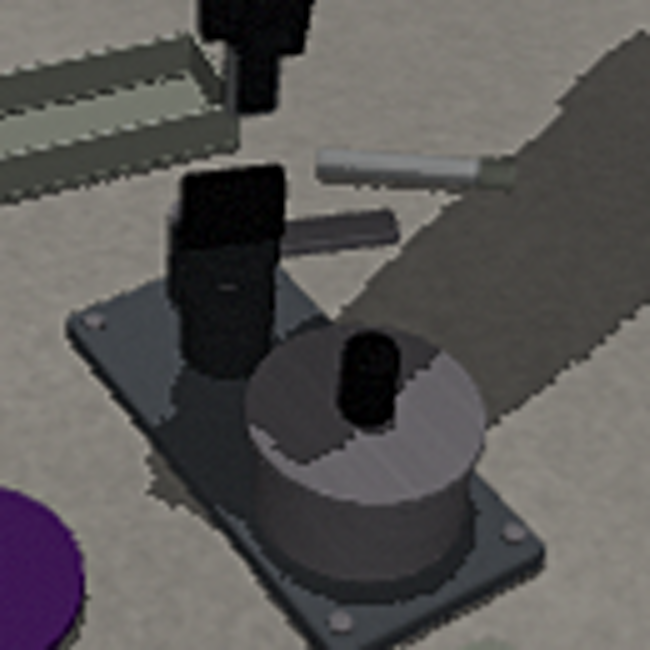

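The lid sits level and flush, as at the start. Grip the clamp bar and turn it clockwise.

```bash
python3 -m handwheel '[[[0,0,-0.03],[0,0,0],0.045],[[0,0,-0.06],[0,0,0],0.045],[[0,0,-0.0835],[0,0,0],0.045],[[0,0,-0.0835],[0,0,0],0.045],[[0,0,-0.0835],[0,0,0],0.01],[[0,0,-0.0835],[0,0,0],0.01],[[0,0,-0.0835],[0,0,0],0.01],[[0,0,-0.0835],[0,0,0],0.01],[[0,0,-0.0835],[0,0,0],0.01]]' 40
python3 -c "
from h import *
print(sense()['contact_force'],sense()['moment'])"
```

```text
time_s: 46.5
position: [0.5454, 0.1758, 0.1069]
orientation: [179.8, 0.0, -21.1]
contact_force: [-2.0, -3.8, 5.7]
gripper_width: 0.0138
[-2.01966723 -3.83636602  5.73950845] [-0.5511344   0.17483106 -0.00074774]
```

```bash
python3 -m handwheel '[[[0,0,0],[0,0,-1],0.01],[[0,0,0],[0,0,-2],0.01],[[0,0,0],[0,0,-3],0.01],[[0,0,0],[0,0,-4],0.01],[[0,0,0],[0,0,-5],0.01],[[0,0,0],[0,0,-6],0.01],[[0,0,0],[0,0,-7],0.01],[[0,0,0],[0,0,-8],0.01],[[0,0,0],[0,0,-9],0.01],[[0,0,0],[0,0,-10],0.01],[[0,0,0],[0,0,-11],0.01],[[0,0,0],[0,0,-11.6],0.01],[[0,0,0],[0,0,-11.6],0.01],[[0,0,0],[0,0,-11.6],0.01]]' 40
python3 -c "
from h import *
print(sense()['contact_force'],sense()['moment'])
s=snap('scene');crop(s,'w18.png',250,380,180,310,5)"
```

```text
time_s: 48.25
position: [0.5434, 0.1743, 0.107]
orientation: [179.6, -0.2, -90.8]
contact_force: [-5.5, -4.9, 3.3]
gripper_width: 0.0135
[-5.54445536 -4.93672171  3.33976541] [-0.80218946  0.556821   -0.05778327]
```

View pics/w18.png

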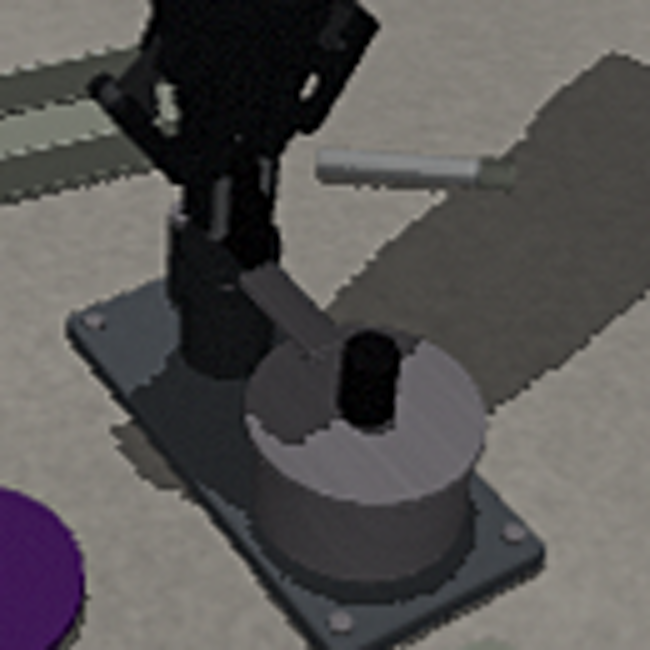

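The arm is over the lid. Release, retreat up and aside, and check everything.

```bash
python3 -m handwheel '[[[0,0,0],[0,0,0],0.05],[[0,0,0],[0,0,0],0.05],[[0,0,0],[0,0,0],0.05],[[0,0,0.04],[0,0,0],0.05],[[0,0,0.09],[0,0,0],0.05],[[-0.04,0.01,0.14],[0,0,0],0.05],[[-0.09,0.02,0.15],[0,0,0],0.05],[[-0.14,0.03,0.15],[0,0,0],0.05],[[-0.19,0.06,0.15],[0,0,0],0.05],[[-0.24,0.1,0.15],[0,0,0],0.05],[[-0.28,0.15,0.15],[0,0,0],0.05],[[-0.28,0.15,0.15],[0,0,0],0.05],[[-0.28,0.15,0.15],[0,0,0],0.05]]' 40
python3 -c "
from h import *
s=snap('scene','scene30.png');t=snap('top','top30.png')
g=lambda q,y0,y1,x0,x1,k:cv2.resize(cv2.convertScaleAbs(cv2.cvtColor(np.asarray(q['pixels']),cv2.COLOR_RGB2BGR)[y0:y1,x0:x1],alpha=1.6),None,fx=k,fy=k,interpolation=2)
o=np.zeros((550,800,3),np.uint8);o[:550,:500]=g(s,200,310,260,360,5);o[:300,500:]=g(s,150,210,165,225,5);cv2.imwrite('pics/w19.png',o)"
```

```text
time_s: 49.92
position: [0.2633, 0.3245, 0.257]
orientation: [179.6, -0.2, -90.7]
contact_force: [1.0, 1.1, 0.2]
gripper_width: 0.0498
```

View pics/w19.png

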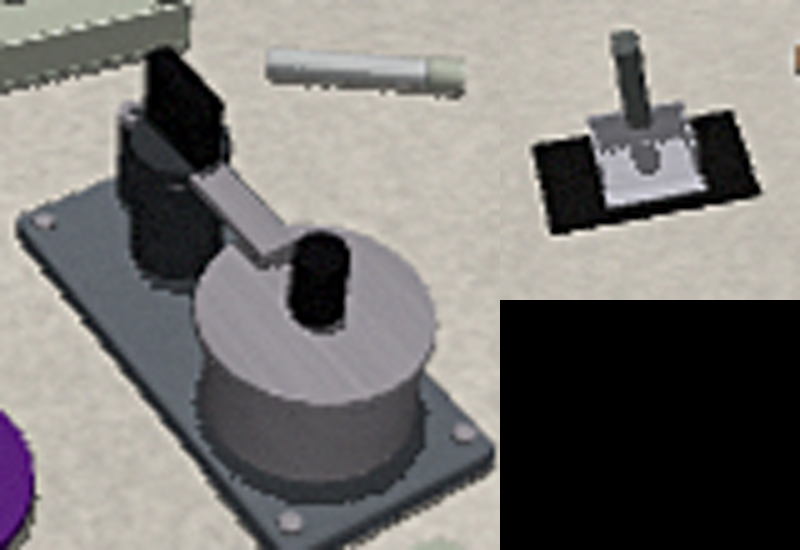

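View pics/top30.png

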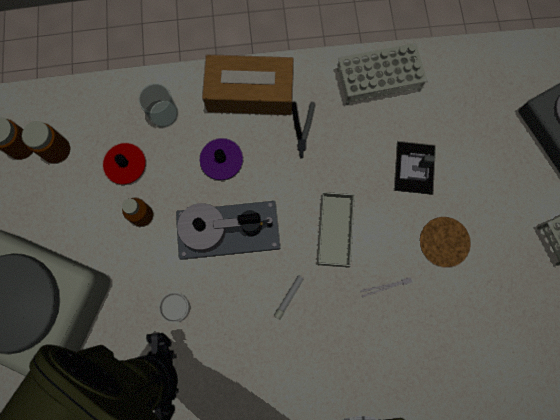

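View pics/scene30.png

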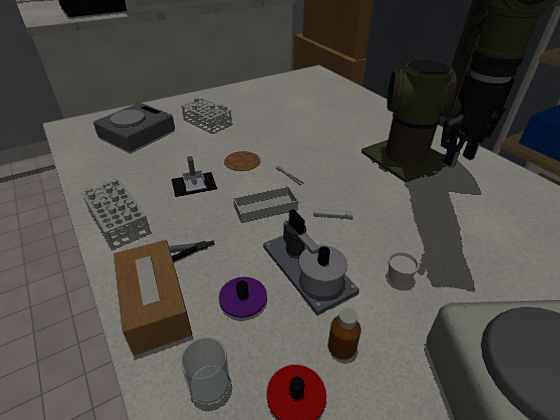

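Lid, clamp and scoop look right. One numeric check against the starting pictures, then I hand in.

```bash
python3 -c "
from h import *
for n,b in(('scene',(260,360,205,310)),('top',(175,282,198,262))):
    a=cv2.imread('pics/%s0.png'%n).astype(int);c=cv2.imread('pics/%s30.png'%n).astype(int);d=np.abs(a-c).max(2)
    x0,x1,y0,y1=b;print(n,'jar/clamp px changed >25:',(d[y0:y1,x0:x1]>25).sum(),'whole',(d>25).sum())
print(close_job())"
```

```text
scene jar/clamp px changed >25: 164 whole 11277
top jar/clamp px changed >25: 110 whole 16511
the job is handed in; nothing more can be done
None
```

The job is done and handed in at about 50 s on the robot's clock, well under the 210 s limit.

**What I did:**
- I turned the clamp anticlockwise until it held open and set the steel lid on the cork coaster.
- I scooped all six balls from the tray in one pass and poured them into the jar. One ball came up balanced on the scoop's side wall; I rolled the scoop and it dropped into the pan.
- I stood the scoop flat on its mat and put the lid back. It came down to within 1 mm of the expected gripper height.
- I then turned the clamp clockwise until its arm was over the lid rim.

**Last checks:**
- **Balls:** six balls were counted in the jar before the lid went on, and the tray was empty.
- **Lid:** it looked level and flush in the final pictures.
- **Clamp:** I judged it locked from the pictures and from the bar having turned back about 70°. I had no direct reading of its angle.
- **Scoop:** it was upright with its whole pan on the mat.
- **Bystanders:** I saw no displacement of the cutters, bottle, cup, tube or tweezers. This was by eye, not measured.
- **Picture comparison:** against the starting pictures, 164 pixels (scene) and 110 (top) changed around the jar and clamp. I did not trace the cause. No check failed.

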